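# Lock the axle shoe of a sloping bench mount with its T-headed key

## Robot

A 7-joint arm with a two-finger parallel gripper is mounted at the origin on the work surface. World frame = base frame: x ahead of the robot, y to its left, z up, the work surface at z = 0. Lengths are in m, angles in rad, forces in N, time in s.
With the tool pointing down it reaches from about 0.425 to 0.925 m from the base axis. Payload 6.8 kg.
Tool frame: the origin (TCP) lies on the front face of the gripper's body, between the roots of the fingers; the fingertips stand 73 mm ahead of it and the grasp point (between the pads) lies 54 mm ahead of it; z points along the fingers, y is the direction in which the jaws open and shut (so a half turn about z gives the same grasp; the last joint's range is limited). The gripper opens to 85 mm and grips with 20 to 120 N. Pads are 22 mm wide; open, the fingers measure 114 mm over their backs; the gripper's body (76 mm by 85 mm) begins 54 mm behind the grasp point. The pads swing forward as they close: fully open they stand 13 mm farther back than shut.
Start: joints at [1.081, 0.477, 0.022, 1.555, -0.011, 1.109, -0.083], TCP at [0.252, -0.626, 0.304] pointing down, gripper open.
Joint ranges: [-2.96, 2.96], [-0.34, 2.1], [-1.41, 1.46], [0.24, 2.44], [-1.37, 4.51], [0.17, 1.92], [-2.96, 2.96]. Speed limits (rad/s): [2.39, 2.39, 3.14, 3.14, 3.14, 3.14, 3.14].

## Interface

Orientations are given as a unit quaternion [w, x, y, z].
In Python, from station import get_obs, read_camera, hand_in, spot_in, cut_out, spot_point gives the robot as it stands. The module is installed in compiled form; this text tells all that it offers.
- The arm moves only by the tool move_arm, never from a script. Its arguments are lists of equal length, an entry for each row: "gripper": the opening, from 0 (shut) to 1 (fully open); "xyz": the shift along the tool's x, y, z in cm, a list of three; "twist": the turn about the tool's z in rad. A call has 1 to 5 rows; each row is the pose to reach, as a shift and turn from the pose commanded when the call began, along the tool's axes at that moment; what a row does not reach only later rows make up. A row lasts 1/12 s, in which the tool goes at most 41.7 mm and 7.16 degrees, less where a joint would pass 70% of its speed; a pose out of reach is approached as far as the arm can. A call with a gripper value outside its range is refused whole. The fingers move at their own pace and stop on an object; "squeeze" is the grip in N (left out, the last holds). Time passes only in rows, so rows that repeat a pose let the fingers close. It gives the time, the measured TCP pose, the force and the opening at its end, in the units of the state.
- get_obs(): the state, without advancing time (a new reading comes with each control period).
- read_camera(name): name is "scene" or "top" or "wrist"; returns a dict with "pixels" (480x640x3 uint8, red, green, blue), "fx", "fy", "cx", "cy" (pixels), "k1" (the pictures are not rectified: a ray, as slopes to the right and down, at radius r is drawn at 1 + k1 r^2 times it, then the intrinsics apply), "R" (3x3) and "t" (3): a world point X has camera coordinates R X + t. Camera axes: x right, y down, z forward; pixel columns grow to the right and rows downward; lengths in m; the calibration is good to about 2 mm. A picture is of the moment at which its call begins. There is no depth.
- hand_in(): hands the job in, once; it reports no verdict.
Trained networks look in the newest picture that a camera, given by its name, has taken for a name from the list of things; names that differ only in an ending like _2 or _b are one class to them, and where a whole thing is asked for, a point or a joint stands for the part that bears it (a point fixed in the world has none). Each returns a list of dicts, best first, with "p" (0 to 1); they miss things now and then, are a little off and sometimes report something else, mostly with a low value. They report only what shows in the picture. A call takes as long as a camera call. They do not tell look-alikes from the thing itself.
- spot_in(query, camera): "centre" ([x, y, z] in m, in world coordinates, good to about 4 mm: the middle of the surface that is visible of it).
- cut_out(query, camera): "pixels" (480x640 bool, what is visible of it).
- spot_point(query, camera): "centre" ([x, y, z] in m, in world coordinates, good to about 4 mm: a listed point, or the origin of a listed thing).
The state is a dict: "t": time; "q": joint angles; "joint_vel": joint speeds; "joint_torque": joint torques, N m; "eef_pos": TCP position; "tool_rot": TCP orientation; "contact_force": force on the tool from outside, world axes, zero at the start; "torque": the same for the moment, N m; "gripper_width": opening from 0.0 (shut) to 1.0 (fully open).
Only numpy, scipy, OpenCV 4.12 (cv2) and the standard library are available. Lean on these libraries where they do the work, as an engineer would, in place of code of your own. Each camera call takes 0.05 s, during which the arm holds its last target.

## Task

Take the locking key out of its wooden holder and lock the sliding axle shoe on the sloping mount with it: pass the key's T-head through the shoe's slot, push it down against the spring, give it a quarter turn and let it spring up into its seat under the slot. Leave the key locked, square to the sloping face and let go, without forcing it and without disturbing the other things on the bench.

Things in the scene. Friction and masses are not known exactly. Their poses are not given: they have to be found in the camera images.
- key: loose locking key, 103 mm long, 160 g, upright and head down in the holder at the start. Origin: centre of the T-head's underside; z runs up the shaft. Steel T-head 38 mm along y, 12 mm along x, 10 mm high (z 0 to 10 mm); shaft 12 mm diameter above it; black flat handle on top. Symmetric under a half turn about z.
- key_grip (a point): middle of the key's flat handle, 79 mm above the key's origin. The handle is 14 mm thick along key x, 44 mm wide along key y (the way the T-head lies) and reaches from z = 55 to 103 mm; below it a 16 mm neck.
- key_collar (a point): centre of the underside of the key's round stop collar (32 mm diameter, 6 mm thick), 29 mm above the key's origin; the collar meets the sloping face when the key is pushed fully down.
- holder: fixed wooden block 60 x 90 x 32 mm high, long side along its y, origin under its centre. Its pocket, 17 (x) x 44 (y) mm, floor at 6 mm, mouth at 32 mm, holds the key's head, key y along holder y. The key lifts straight up out of it, by 26 mm or more.
- deck: sloping face of the fixed grey mount, 172 mm long, 114 wide, tilted 30 degrees, low end away from the robot. Origin on the face at mid-width, 100 mm above the bench; z points square out of the face, x up the slope, y across. Flush in it (top at z = 0) lies a flat hard aluminium shoe 84 mm wide. An axle bar on lugs stands 24 mm proud, 55-69 mm upslope of the slot.
- slot_mid (a point): deck origin again, the MIDDLE of the shoe's travel. The shoe's through-slot, 44 mm along deck y, 18 mm along deck x, centred at deck y = 0, is parked up to 12 mm up or down the slope from here; this offset is NOT reported: find the slot by eye or touch. Shifting the shoe takes over 6 N along the slope; it stops 14 mm from the middle.
- seat (a point): point 20 mm under the face at deck x = y = 0: the depth of the key's origin when locked. The shoe is 16 mm thick; across the slot its underside has a seat 46 mm along deck x, 16 mm along deck y, cut up from z = -16 to -10 mm. Below z = -16 the head can turn, either way. Locked: key y along deck x, head risen into the seat.
- pin (a point): tip of the sprung pin (12 mm diameter) if the shoe stood mid-travel, 12 mm under the face; the pin moves with the slot's middle. It pushes the key out with about 3 N at z = -12, 6 N at -20, 9 N at -29 mm, where the key's collar meets the face (hard stop). A key not turned is pushed back.
- spanner: a bystander: flat steel spanner 170 mm long lying beside the key's holder; leave it alone
- cassette: a bystander: stepped steel sprocket cluster, 84 mm across, 23 mm high, lying beyond the mount or holder; origin under its centre; leave it alone
- lube: a bystander: blue plastic bottle, 48 mm across, 150 mm tall; origin under its centre; leave it alone
- greasepot: a bystander: white jar with steel cap, 72 mm across, 60 mm tall; origin under its centre; leave it alone
- mug: a bystander: white mug, 80 mm across, 90 mm tall; origin under its centre; leave it alone
- mallet: a bystander: hammer 240 mm long, lying flat; leave it alone
- driver: a bystander: screwdriver 200 mm long, lying flat; leave it alone
Not all that is in view belongs to the job. Of the things that look like the part that bears deck, the larger one is meant. Leave any green look-alike of the key alone.

How it is judged:
By the outcome, as a careful person would: the job done as asked, in the order asked, and still so for the second after the job is handed in, with the robot touching nothing.
It also fails if it takes over 54 s, if anything falls off the work surface, if the arm or the gripper's body presses on something with over 40 N, if the wrist force passes 120 N, or if a joint passes its speed limit or range.

## Working session

There is one attempt and no reset: what is moved stays moved. The work goes in short steps, Python scripts to look and compute and a tool call to move; the robot and the scene stay as the last step left them, time stands still between calls to the robot, and variables do not carry over. Pictures are saved under pics/ and viewed, and the job is handed in when it is done.

Besides the shell and the picture viewer there is one more tool, called after ">>>" by a JSON object that holds its "fn" and its "kwargs", one argument or row to a line. move_arm: Moves the arm, as the interface text tells. Its arguments: {"type":"object","properties":{"gripper":{"type":"array","items":{"type":"number"}},"xyz":{"type":"array","items":{"type":"array","items":{"type":"number"}}},"twist":{"type":"array","items":{"type":"number"}},"squeeze":{"type":"number"}},"required":["gripper","xyz","twist"]}

```bash
mkdir -p pics; python3 - <<'E'
from station import *
import cv2
for n in ["scene","top","wrist"]:
    c=read_camera(n); cv2.imwrite(f"pics/{n}0.png",c["pixels"][:,:,::-1])
    print(n,c["fx"],c["cx"],c["cy"],c["k1"],c["R"],c["t"])
for q in ["key","key_grip","holder","deck","slot_mid","spanner"]:
    for cam in ["scene","top"]:
        print(q,cam,[(r["p"],r["centre"]) for r in spot_point(q,cam)][:4])
print(get_obs())
E
```

```text
scene 477.0337239810581 316.50165501597667 236.6767187451967 -0.03045280834000619 [[ 0.12460723  0.99204564 -0.0178461 ]
 [ 0.72097804 -0.10288701 -0.68527726]
 [-0.68166245  0.07252385 -0.72806359]] [-0.06100478 -0.29100289  1.59678531]
top 613.8203158005474 323.16371833616324 243.55833042588344 -0.2107087788372388 [[ 1.77114219e-03 -9.99998395e-01  2.71580979e-04]
 [-9.96257920e-01 -1.78798505e-03 -8.64115681e-02]
 [ 8.64119150e-02 -1.17517527e-04 -9.96259488e-01]] [0.03163727 0.52625569 1.77267354]
wrist 333.26986309477996 318.2280705161918 240.1352776040401 -0.02440322901237679 [[ 0.37283287 -0.92789711 -0.001616  ]
 [-0.876627   -0.35280216  0.32719372]
 [-0.30417223 -0.12057195 -0.9449559 ]] [-0.67471064 -0.04248414  0.38147056]
key scene [(0.71, [0.5163, -0.2075, 0.0915]), (0.6, [0.6107, 0.1742, 0.0008]), (0.59, [0.5191, 0.1924, 0.0049])]
key top [(0.74, [0.6105, 0.1802, -0.0008]), (0.69, [0.5144, 0.1904, 0.0059])]
key_grip scene [(0.88, [0.5199, 0.1917, 0.0888]), (0.6, [0.6117, 0.1777, 0.0792])]
key_grip top [(0.62, [0.5147, 0.1919, 0.0814]), (0.42, [0.6087, 0.1736, 0.0762])]
[... 624 characters left out ...]
]
{'t': 0.75, 'q': array([ 1.08092916,  0.47696756,  0.02237764,  1.5553913 , -0.01149137,
        1.10928047, -0.08307626]), 'joint_vel': array([ 0.00060535, -0.00153705,  0.00010019,  0.00067987,  0.00213502,
       -0.00100396,  0.00112724]), 'joint_torque': array([-9.43404048e-04, -5.96227527e+01,  1.60578612e+00, -2.81527519e+01,
        1.24482080e-02,  1.46490958e-03, -3.97507222e-06]), 'eef_pos': array([ 0.25150357, -0.62642002,  0.30393293]), 'tool_rot': array([3.70369940e-05, 9.81834471e-01, 1.89739479e-01, 1.91800618e-05]), 'contact_force': array([-0.19714322, -0.121425  ,  0.13994649]), 'torque': array([-0.00258336, -0.00608624, -0.02609331]), 'gripper_width': 0.9969256861125976}
```

View pictures.

View pics/scene0.png

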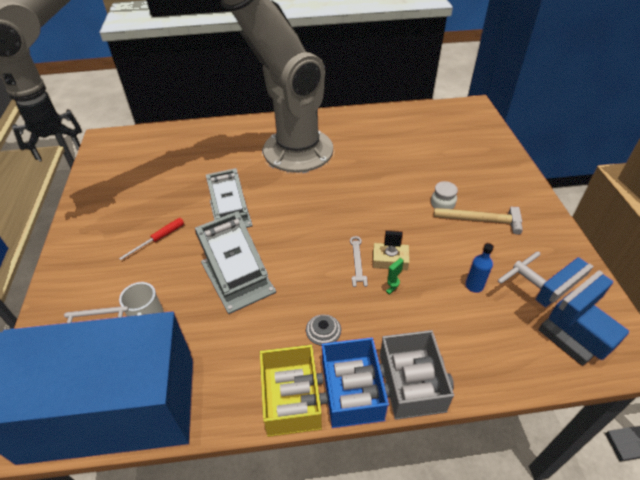

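View pics/top0.png

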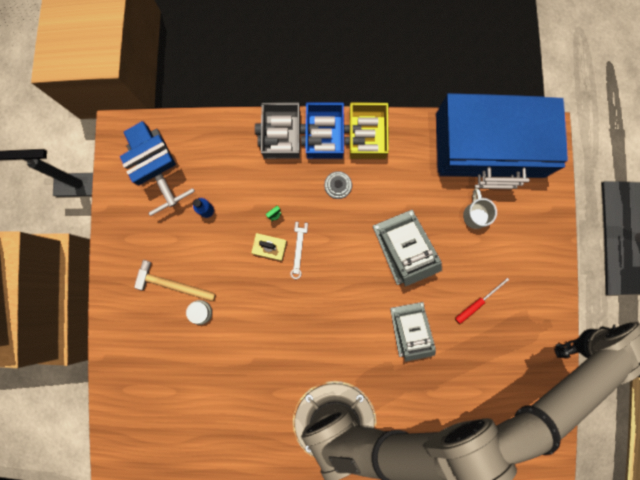

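Scene: the key candidates are the black key in the wooden holder (scene 393,243; top 267,245) and the green look-alike (scene 394,275; top 273,213). I choose the black one. The mount candidates are the large one (scene 235,255; top 408,247) and the small one (scene 228,195; top 413,330). I choose the large one. Close crops come next.

```bash
python3 - <<'E'
import cv2,numpy as np
t=cv2.imread("pics/top0.png");s=cv2.imread("pics/scene0.png")
f=lambda im,x,y,w,h:cv2.resize(im[y:y+h,x:x+w],(400,300),interpolation=cv2.INTER_CUBIC)
a=np.vstack([np.hstack([f(t,240,200,80,60),f(t,364,202,108,81)]),np.hstack([f(s,350,215,80,60),f(s,190,205,100,75)])])
cv2.imwrite("pics/crop0.png",a)
E
```

```text
(no output)
```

View pics/crop0.png

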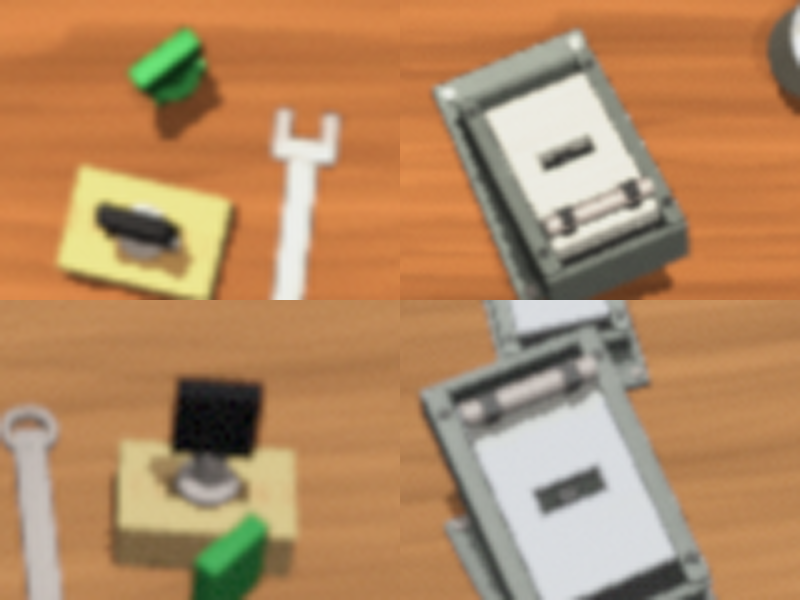

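The crops confirm it: the black key stands in the holder with the green one beside it, and the slot on the large mount is visible. Next, a helper for the move arithmetic.

```bash
cat > h.py <<'E'
from station import *
import numpy as np, cv2, sys
from scipy.spatial.transform import Rotation as Ro
def Rt(o=None):
    o=o or get_obs(); w,x,y,z=o["tool_rot"]; return Ro.from_quat([x,y,z,w]).as_matrix()
def go(target,yaw_y=None):
    """tool-frame shift (cm) to world TCP target; twist so tool y points along horizontal angle yaw_y (mod pi)"""
    o=get_obs(); R=Rt(o); d=R.T@(np.array(target)-o["eef_pos"])*100
    print("shift cm",d.round(2),"t",round(o["t"],2),"tilt z",R[:,2].round(3))
    if yaw_y is not None:
        v=R.T@np.array([np.cos(yaw_y),np.sin(yaw_y),0]); a=np.arctan2(-v[0],v[1]); a=(a+np.pi/2)%np.pi-np.pi/2
        print("twist",round(a,3),"or",round(a-np.sign(a)*np.pi,3),"q7",o["q"][6].round(3))
def pix(c,X):
    p=c["R"]@np.array(X)+c["t"]; u=p[:2]/p[2]; u=u*(1+c["k1"]*(u@u)); return np.array([c["fx"]*u[0]+c["cx"],c["fy"]*u[1]+c["cy"]])
def ray(c,uv):
    d=np.array([(uv[0]-c["cx"])/c["fx"],(uv[1]-c["cy"])/c["fy"]]); u=d.copy()
    for _ in range(20): u=d/(1+c["k1"]*(u@u))
    D=c["R"].T@np.array([u[0],u[1],1]); return -c["R"].T@c["t"], D/np.linalg.norm(D)
def hit(c,uv,p0,n):
    o,D=ray(c,uv); return o+D*(((np.array(p0)-o)@n)/(D@n))
E
python3 -c "
from h import *
go([0.42,0.0,0.304])
c=read_camera('top')
for z,cols in ((0.032,None),):
  pass
m=cut_out('holder','top')[0]
print(m['p'],m['pixels'].sum())
pts=np.argwhere(m['pixels'])[:,::-1].astype(np.float32)
print(cv2.minAreaRect(pts))
m=cut_out('deck','top')
for k in m: print(k['p'],k['pixels'].sum(),cv2.minAreaRect(np.argwhere(k['pixels'])[:,::-1].astype(np.float32)))
"
```

```text
shift cm [ 3.898e+01 -5.185e+01 -1.000e-02] t 0.75 tilt z [ 0. -0. -1.]
0.79 563
((269.1463317871094, 246.3170623779297), (32.826229095458984, 22.07040023803711), 12.094757080078125)
0.64 1613 ((414.7849426269531, 334.11273193359375), (50.35950469970703, 33.74970245361328), 76.37300109863281)
0.62 2697 ((411.300048828125, 249.5999755859375), (65.74039459228516, 44.72135925292969), 63.43495178222656)
```

>>> {"fn": "move_arm", "kwargs": {
  "gripper": [1,1,1],
  "xyz": [
    [0,-4,0],
    [0,-8,0],
    [0,-12,0]
  ],
  "twist": [0,0,0]
}}

```text
t: 1.15
eef_pos: [0.2063, -0.5138, 0.3033]
tool_rot: [-0.0, 0.982, 0.19, -0.0]
contact_force: [0.4, -0.5, 0.2]
gripper_width: 1.001
```

>>> {"fn": "move_arm", "kwargs": {
  "gripper": [1,1,1,1,1],
  "xyz": [
    [2.8,-2.8,0],
    [5.6,-5.6,0],
    [8.4,-8.4,0],
    [11.2,-11.2,0],
    [14,-14,0]
  ],
  "twist": [0,0,0,0,0]
}}

```text
t: 1.57
eef_pos: [0.2849, -0.3312, 0.3042]
tool_rot: [0.0, 0.982, 0.19, 0.0]
contact_force: [1.2, 0.2, 0.9]
gripper_width: 1.0
```

>>> {"fn": "move_arm", "kwargs": {
  "gripper": [1,1,1,1,1],
  "xyz": [
    [2.8,-2.8,0],
    [5.6,-5.6,0],
    [8.4,-8.4,0],
    [11.2,-11.2,0],
    [14,-14,0]
  ],
  "twist": [0,0,0,0,0]
}}

```text
t: 1.98
eef_pos: [0.3627, -0.1491, 0.3044]
tool_rot: [0.0, 0.982, 0.19, 0.0]
contact_force: [0.7, 0.1, 0.2]
gripper_width: 0.999
```

```bash
python3 -c "
from h import *
o=get_obs();print(o['q'].round(3),o['eef_pos'])
go([0.40,0,.304])"
```

```text
[ 0.586  0.019 -0.355  2.161  0.009  0.962 -0.964] [ 0.36266248 -0.14908555  0.30435907]
shift cm [  9.02 -12.45   0.03] t 1.98 tilt z [ 0.001 -0.001 -1.   ]
```

>>> {"fn": "move_arm", "kwargs": {
  "gripper": [1,1,1,1,1],
  "xyz": [
    [2.3,-3.3,0],
    [4.6,-6.6,0],
    [6.9,-9.9,0],
    [9,-12.4,0],
    [9,-12.4,4]
  ],
  "twist": [0,0,0,0,0]
}}

```text
t: 2.4
eef_pos: [0.4058, 0.0046, 0.2698]
tool_rot: [0.0, 0.981, 0.194, 0.008]
contact_force: [2.1, -1.5, -0.2]
gripper_width: 0.997
```

>>> {"fn": "move_arm", "kwargs": {
  "gripper": [1,1,1,1,1],
  "xyz": [
    [0,0,4],
    [0,0,8],
    [0,0,12],
    [0,0,13],
    [0,0,13]
  ],
  "twist": [0,0,0,0,0]
}}

```text
t: 2.82
eef_pos: [0.398, -0.0023, 0.132]
tool_rot: [-0.001, 0.982, 0.19, -0.003]
contact_force: [0.1, -0.1, 0.4]
gripper_width: 0.999
```

```bash
python3 -c "
from h import *
o=get_obs();print(o['q'].round(3),o['eef_pos'])
go([0.30,0,o['eef_pos'][2]])"
```

```text
[ 0.264  0.354 -0.474  2.3    0.304  0.551 -1.635] [ 0.3980293  -0.00225868  0.13202946]
shift cm [-9.01 -3.87  0.06] t 2.82 tilt z [-0.006  0.    -1.   ]
```

>>> {"fn": "move_arm", "kwargs": {
  "gripper": [1,1,1,1,1],
  "xyz": [
    [-2,-0.8,0],
    [-4,-1.6,0],
    [-6,-2.4,0],
    [-8,-3.2,0],
    [-8,-3.2,0]
  ],
  "twist": [0,0,0,0,0]
}}

```text
t: 3.23
eef_pos: [0.3111, -0.0021, 0.1214]
tool_rot: [0.002, 0.979, 0.199, -0.041]
contact_force: [0.3, 0.0, -1.1]
gripper_width: 1.0
```

```bash
python3 -c "
from h import *
o=get_obs();print(o['q'].round(3),o['eef_pos'],o['contact_force'])
go([0.42,0,o['eef_pos'][2]])"
```

```text
[ 0.569  0.375 -0.855  2.432  0.507  0.602 -1.872] [ 0.31111464 -0.00208529  0.12138645] [ 0.25752323  0.01670658 -1.12596651]
shift cm [10.07  4.05 -0.86] t 3.23 tilt z [-0.079 -0.02  -0.997]
```

>>> {"fn": "move_arm", "kwargs": {
  "gripper": [1,1,1,1,1],
  "xyz": [
    [3,1.2,-0.3],
    [6,2.4,-0.6],
    [9,3.6,-0.8],
    [11,4.5,-1],
    [11,4.5,-1]
  ],
  "twist": [0,0,0,0,0]
}}

```text
t: 3.65
eef_pos: [0.4362, -0.0006, 0.1223]
tool_rot: [-0.001, 0.98, 0.197, -0.038]
contact_force: [1.6, -0.3, 0.9]
gripper_width: 1.002
```

```bash
python3 -c "
from h import *
o=get_obs();print(o['q'].round(3),o['eef_pos'],o['contact_force'])
go([0.42,0,o['eef_pos'][2]])"
```

```text
[ 0.509  0.526 -0.788  2.169  0.548  0.742 -1.832] [ 0.43615087 -0.00064506  0.12233282] [ 1.56238748 -0.28331449  0.91198227]
shift cm [-1.46 -0.68  0.12] t 3.65 tilt z [-0.074 -0.013 -0.997]
```

The tilt picked up at the inner limit stays (now about 4°), so I can tilt the tool by pressing against the reach limit. Now to the key.

```bash
python3 -c "
from h import *
go([0.50,0.17,.29],np.radians(-12))"
```

```text
shift cm [ 11.22 -13.57 -17.41] t 3.65 tilt z [-0.074 -0.013 -0.997]
twist -0.964 or 2.177 q7 -1.832
```

>>> {"fn": "move_arm", "kwargs": {
  "gripper": [1,1,1,1,1],
  "xyz": [
    [0,0,-4],
    [0,0,-8],
    [1.5,-1.5,-11.5],
    [3,-3.5,-14],
    [5,-6,-16]
  ],
  "twist": [-0.12,-0.24,-0.36,-0.48,-0.6]
}}

```text
t: 4.07
eef_pos: [0.4658, 0.076, 0.2804]
tool_rot: [-0.012, 0.876, 0.48, -0.039]
contact_force: [0.5, -0.6, -0.6]
gripper_width: 1.004
```

```bash
python3 -c "
from h import *
go([0.50,0.17,.29],np.radians(-12))"
```

```text
shift cm [ 9.69 -2.26 -1.39] t 4.07 tilt z [-0.079 -0.017 -0.997]
twist -0.359 or 2.783 q7 -1.229
```

>>> {"fn": "move_arm", "kwargs": {
  "gripper": [1,1,1,1],
  "xyz": [
    [3.5,-0.8,-0.5],
    [7,-1.6,-1],
    [9.7,-2.3,-1.4],
    [9.7,-2.3,-1.4]
  ],
  "twist": [-0.12,-0.24,-0.36,-0.36]
}}

```text
t: 4.4
eef_pos: [0.4997, 0.1765, 0.2894]
tool_rot: [-0.021, 0.773, 0.633, -0.034]
contact_force: [-0.4, 0.2, 1.0]
gripper_width: 0.998
```

```bash
python3 -c "
from h import *
o=get_obs();print(o['q'].round(3),o['eef_pos'],Rt(o).round(3))
for cam in ('wrist','top','scene'):
  c=read_camera(cam); cv2.imwrite(f'pics/{cam}1.png',c['pixels'][:,:,::-1])
  for q in ('key_grip','key','key_collar','holder'):
    print(cam,q,[(r['p'],r['centre']) for r in spot_point(q,cam)][:3])
  np.savez(f'{cam}1.npz',**c)
"
```

```text
[ 0.421  0.537 -1.155  1.82   0.478  1.202 -1.093] [0.49969415 0.17650049 0.28943771] [[ 0.197  0.977 -0.079]
 [ 0.98  -0.199 -0.009]
 [-0.025 -0.075 -0.997]]
wrist key_grip [(0.89, [0.6102, 0.1786, 0.0768]), (0.82, [0.5185, 0.1905, 0.081]), (0.58, [0.5166, 0.195, 0.0051])]
wrist key [(0.94, [0.5193, 0.1942, 0.0074]), (0.74, [0.611, 0.1748, 0.0003])]
wrist key_collar [(0.78, [0.5143, 0.1903, 0.033]), (0.72, [0.6126, 0.1785, 0.03])]
wrist holder [(0.57, [0.517, 0.1996, 0.0])]
top key_grip [(0.64, [0.5169, -0.2082, 0.0802])]
top key [(0.6, [0.6116, 0.181, -0.0042])]
top key_collar [(0.57, [0.6133, 0.174, 0.0243])]
top holder []
scene key_grip [(0.9, [0.6111, 0.1752, 0.0794]), (0.81, [0.5154, 0.1925, 0.0846])]
scene key [(0.75, [0.5174, 0.1949, 0.0038]), (0.68, [0.7055, -0.0102, 0.0029]), (0.47, [0.5165, 0.192, -0.0017])]
scene key_collar [(0.73, [0.519, 0.1913, 0.0372]), (0.63, [0.6092, 0.1785, 0.0315]), (0.26, [0.5209, -0.207, 0.0986])]
scene holder [(0.72, [0.5171, 0.195, -0.0013]), (0.65, [0.5173, -0.2086, 0.0859]), (0.45, [0.518, -0.2079, 0.0886])]
```

View pics/wrist1.png

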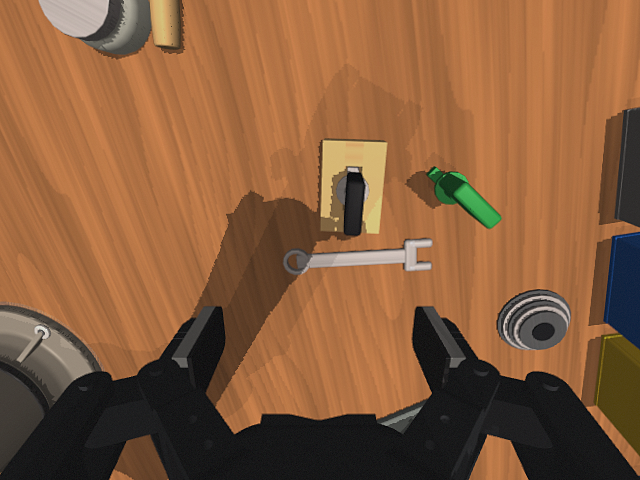

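Wrist view: the black handle is at (353,205) in the holder (353,187), the green key is at (465,197), and the spanner is at (360,258). Now the yaw.

```bash
python3 -c "
from h import *
c=dict(np.load('wrist1.npz'))
im=c['pixels'];hsv=cv2.cvtColor(im,cv2.COLOR_RGB2HSV)
sub=np.zeros((480,640),bool);sub[130:245,305:400]=1
print(hsv[150,330],hsv[220,330],hsv[150,300])
m=(sub&(hsv[...,0]>18)&(hsv[...,0]<32)&(hsv[...,1]>60)&(hsv[...,2]>90))
n,l,s,_=cv2.connectedComponentsWithStats(m.astype(np.uint8));k=1+s[1:,4].argmax();m=l==k;print(s[k])
# points of mask projected on z=.032 plane, min area rect
P=np.array([hit(c,(u,v),[0,0,.032],np.array([0,0,1.]))[:2] for v,u in np.argwhere(m)]).astype(np.float32)
r=cv2.minAreaRect(P*1000);print(r)
b=(im.max(2)<45)&sub
n,l,s,_=cv2.connectedComponentsWithStats(b.astype(np.uint8));k=1+s[1:,4].argmax();b=l==k;print(s[k])
P=np.array([hit(c,(u,v),[0,0,.109],np.array([0,0,1.]))[:2] for v,u in np.argwhere(b)]).astype(np.float32)
print(cv2.minAreaRect(P*1000))
"
```

```text
[ 20 116 214] [ 17 124 125] [ 13 158 173]
[ 321  140   66   94 3215]
((517.0761108398438, 192.39825439453125), (90.6470947265625, 60.370994567871094), 77.25016784667969)
[344 172  21  64 957]
((517.7222900390625, 195.58348083496094), (48.950347900390625, 13.75343132019043), 76.10102081298828)
```

```bash
python3 -c "
from h import *
go([0.521,.193,.27],np.radians(-12.8))
go([0.521,.193,.139],np.radians(-12.8))"
```

```text
shift cm [2.68 1.77 1.34] t 5.15 tilt z [-0.083 -0.013 -0.996]
twist 0.013 or -3.128 q7 -1.098
shift cm [ 3.08  2.8  14.39] t 5.15 tilt z [-0.083 -0.013 -0.996]
twist 0.013 or -3.128 q7 -1.098
```

>>> {"fn": "move_arm", "kwargs": {
  "gripper": [1,1,1,1,1],
  "xyz": [
    [2.7,1.8,1.3],
    [2.8,2,4],
    [2.9,2.3,7.5],
    [3,2.6,10.5],
    [3,2.6,10.5]
  ],
  "twist": [0.02,0.02,0.02,0.02,0.02]
}}

```text
t: 5.57
eef_pos: [0.5198, 0.1912, 0.1726]
tool_rot: [-0.022, 0.783, 0.62, -0.041]
contact_force: [-1.3, -0.8, 0.1]
gripper_width: 0.997
```

```bash
python3 -c "
from h import *
go([0.521,.193,.139],np.radians(-12.8))
o=get_obs();print(o['q'].round(3),o['eef_pos'],Rt(o).round(3))
c=read_camera('wrist'); cv2.imwrite('pics/wrist2.png',c['pixels'][:,:,::-1])
"
```

```text
shift cm [0.33 0.37 3.34] t 5.57 tilt z [-0.091 -0.017 -0.996]
twist -0.006 or 3.136 q7 -1.234
[ 0.278  0.703 -1.011  1.856  0.631  1.058 -1.234] [0.51975305 0.19124725 0.17264242] [[ 0.227  0.97  -0.091]
 [ 0.973 -0.23  -0.017]
 [-0.038 -0.085 -0.996]]
```

View pics/wrist2.png

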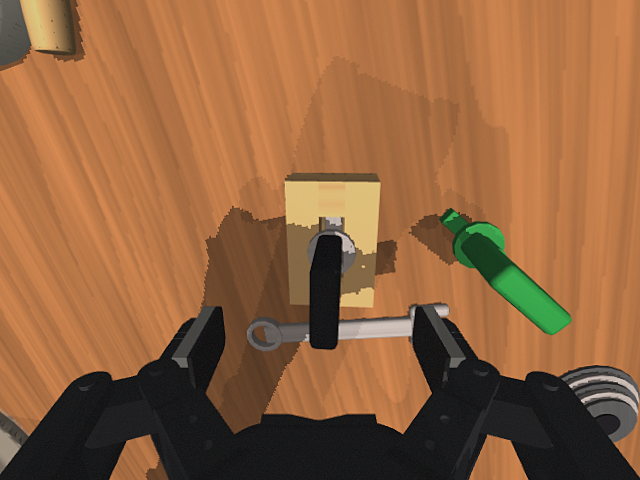

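Handle at (323,295), between the jaws. I'll narrow the jaws to keep clear of the green key, then descend.

>>> {"fn": "move_arm", "kwargs": {
  "gripper": [0.6,0.6,0.6,0.6],
  "xyz": [
    [0.2,0.2,0.8],
    [0.3,0.3,2],
    [0.3,0.4,3.3],
    [0.3,0.4,3.3]
  ],
  "twist": [0,0,0,0],
  "squeeze": 60
}}

```text
t: 5.95
eef_pos: [0.5234, 0.194, 0.143]
tool_rot: [-0.021, 0.783, 0.62, -0.038]
contact_force: [-0.5, -0.3, -0.4]
gripper_width: 0.601
```

```bash
python3 -c "
from h import *
go([0.521,.193,.139],np.radians(-12.8))
c=read_camera('wrist'); cv2.imwrite('pics/wrist3.png',c['pixels'][:,:,::-1])
"
```

```text
shift cm [-0.14 -0.18  0.42] t 5.95 tilt z [-0.085 -0.015 -0.996]
twist -0.007 or 3.135 q7 -1.264
```

View pics/wrist3.png

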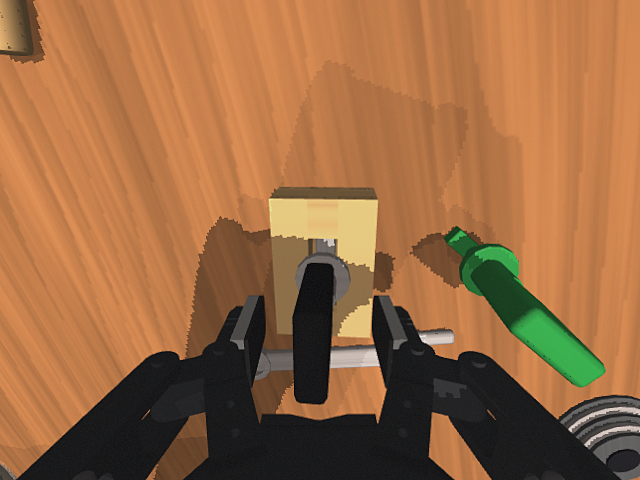

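>>> {"fn": "move_arm", "kwargs": {
  "gripper": [0.5,0,0,0,0],
  "xyz": [
    [-0.1,-0.2,0.2],
    [-0.1,-0.2,0.3],
    [-0.1,-0.2,0.3],
    [-0.1,-0.2,0.3],
    [-0.1,-0.2,0.3]
  ],
  "twist": [0,0,0,0,0],
  "squeeze": 60
}}

```text
t: 6.42
eef_pos: [0.5232, 0.1939, 0.1426]
tool_rot: [-0.02, 0.784, 0.62, -0.035]
contact_force: [5.1, -0.7, -2.5]
gripper_width: 0.152
```

```bash
python3 -c "
from h import *
o=get_obs();print(o['q'].round(3),o['eef_pos'],o['contact_force'],o['gripper_width'],o['torque'])
go([0.521,.193,.189],np.radians(-12.8))
"
```

```text
[ 0.251  0.741 -0.978  1.87   0.68   1.005 -1.268] [0.52324242 0.19388566 0.14257136] [ 5.0525232  -0.74180957 -2.51337333] 0.15192731415537622 [-0.28583271 -1.5036987   0.11392479]
shift cm [-0.28 -0.54 -4.61] t 6.42 tilt z [-0.08  -0.013 -0.997]
twist -0.007 or 3.134 q7 -1.268
```

>>> {"fn": "move_arm", "kwargs": {
  "gripper": [0,0,0,0,0],
  "xyz": [
    [0,-0.1,-1],
    [-0.1,-0.3,-3],
    [-0.2,-0.5,-6],
    [-0.3,-0.8,-9.5],
    [-0.4,-1,-12.5]
  ],
  "twist": [0,0,0,0,0],
  "squeeze": 60
}}

```text
t: 6.83
eef_pos: [0.5205, 0.1947, 0.2691]
tool_rot: [-0.021, 0.783, 0.621, -0.037]
contact_force: [0.2, 0.1, -1.4]
gripper_width: 0.157
```

```bash
python3 -c "
from h import *
o=get_obs();print(o['q'].round(3),o['eef_pos'],o['contact_force'],o['gripper_width'],Rt(o).round(3))
c=read_camera('wrist'); cv2.imwrite('pics/wrist4.png',c['pixels'][:,:,::-1])
c=read_camera('scene'); cv2.imwrite('pics/scene4.png',c['pixels'][:,:,::-1])
"
```

```text
[ 0.341  0.594 -1.103  1.78   0.517  1.199 -1.156] [0.52048401 0.19467743 0.26911291] [ 0.20817784  0.1397496  -1.4328931 ] 0.15733175371717822 [[ 0.227  0.97  -0.084]
 [ 0.973 -0.229 -0.013]
 [-0.032 -0.079 -0.996]]
```

View pics/wrist4.png

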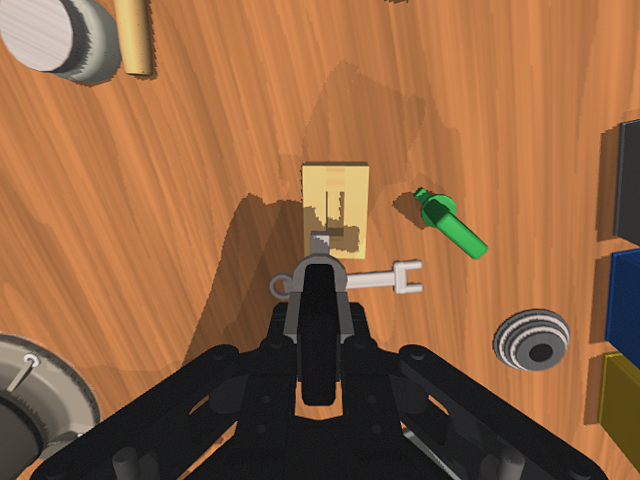

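View pics/scene4.png

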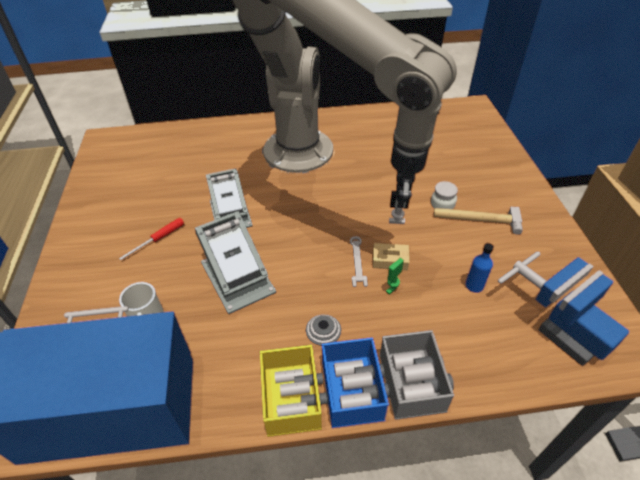

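```bash
cat > fit.py <<'E'
import numpy as np, itertools
from scipy.optimize import least_squares
from scipy.spatial.transform import Rotation as Ro
D=[([1.08092916,0.47696756,0.02237764,1.5553913,-0.01149137,1.10928047,-0.08307626],[.25150,-.62642,.30393],[0,.981834,.18974,0]),
([0.586,0.019,-0.355,2.161,0.009,0.962,-0.964],[.36266,-.14909,.30436],[0,.982,.19,0]),
([0.264,.354,-.474,2.3,.304,.551,-1.635],[.39803,-.00226,.13203],[-.001,.982,.19,-.003]),
([0.569,0.375,-0.855,2.432,0.507,0.602,-1.872],[.3111,-.0021,.1214],[.002,.979,.199,-.041]),
([0.509,0.526,-0.788,2.169,0.548,0.742,-1.832],[.43615,-.00065,.12233],[-.001,.98,.197,-.038]),
([0.421,0.537,-1.155,1.82,0.478,1.202,-1.093],[.49969,.1765,.28944],[-.021,.773,.633,-.034]),
([0.278,0.703,-1.011,1.856,0.631,1.058,-1.234],[.51975,.19125,.17264],[-.022,.783,.62,-.041]),
([0.251,0.741,-0.978,1.87,0.68,1.005,-1.268],[.52324,.19389,.14257],[-.02,.784,.62,-.035]),
([0.341,0.594,-1.103,1.78,0.517,1.199,-1.156],[.52048,.19468,.26911],[-.021,.783,.621,-.037])]
Q=np.array([d[0] for d in D]);P=np.array([d[1] for d in D]);RR=[Ro.from_quat([d[2][1],d[2][2],d[2][3],d[2][0]]) for d in D]
AX=np.array([[0,0,1],[0,1,0],[0,0,1],[0,1,0],[0,0,1],[0,1,0],[0,0,1.]])
def fk(q,p,s):
    q=np.atleast_2d(q)
    R=Ro.from_rotvec(np.repeat([[0,0,p[0]]],len(q),0)); x=np.zeros((len(q),3)); L=p[2:26].reshape(8,3)
    for i in range(7):
        x=x+R.apply(L[i]); R=R*Ro.from_rotvec(s[i]*q[:,i:i+1]*AX[i])
    x=x+R.apply(L[7]); R=R*Ro.from_euler('z',p[1]); return x,R
L0=np.zeros((8,3)); L0[1,2]=.33;L0[3,2]=.4;L0[5,2]=.4;L0[7,2]=.25
if __name__=="__main__":
    best=[]
    for s in itertools.product([1,-1],repeat=4):
        s7=[s[0],1,s[1],1,s[2],1,s[3]]
        for b in (0,np.pi/2,np.pi,-np.pi/2):
            def f(p):
                x,R=fk(Q,p,s7)
                e=np.concatenate([(R[i]*RR[i].inv()).as_rotvec() for i in range(len(Q))])
                return np.concatenate([(x-P).ravel()/.002,e/.004,(p[2:]-L0.ravel())*.5])
            def g(pp):
                return f(np.concatenate([pp,L0.ravel()]))[27:54]
            r0=min((least_squares(g,[b,c]) for c in (0,1.57,3.14,-1.57)),key=lambda r:r.cost)
            best.append((r0.cost,s7,r0.x,f))
    best.sort(key=lambda t:t[0])
    for k in best[:3]: print(k[0],k[1],k[2])
    c,s7,x0,f=best[0]
    r=least_squares(f,np.concatenate([x0,L0.ravel()]))
    p=r.x; x,R=fk(Q,p,s7); print(r.cost,p[:2],p[2:].reshape(8,3).round(3)); print(np.abs(x-P).max(),max((R[i]*RR[i].inv()).magnitude() for i in range(9)))
    np.savez('kin.npz',p=p,s=s7)
E
python3 fit.py
```

```text
0.41635236746534326 [-1, 1, -1, 1, -1, 1, -1] [6.37648608e-04 1.57118723e+00]
0.4163523674653437 [-1, 1, -1, 1, -1, 1, -1] [6.37647193e-04 1.57118723e+00]
0.41635236746537246 [-1, 1, -1, 1, -1, 1, -1] [6.37650847e-04 1.57118723e+00]
0.45572414625236446 [4.22496161e-04 1.57097257e+00] [[ 0.     0.001 -0.022]
 [ 0.    -0.016  0.308]
 [ 0.    -0.016  0.071]
 [-0.    -0.016  0.471]
 [-0.001 -0.016  0.037]
 [ 0.002 -0.     0.437]
 [-0.    -0.     0.002]
 [ 0.     0.     0.252]]
0.0003474877441144997 0.0017574317181024066
```

```bash
cat > deck.py <<'E'
from h import *
def frame(o,psi):
    d=np.array([np.cos(psi),np.sin(psi),0]); z=np.array([0,0,1.])
    n=d*.5+z*np.cos(np.pi/6); x=-(d*np.cos(np.pi/6)-z*.5); y=np.cross(n,x); return np.stack([x,y,n],1)
E
python3 - <<'E'
from deck import *
for cam,box in (('top',(364,202,108,81)),('scene',(190,205,100,110))):
    c=read_camera(cam); im=c['pixels']; np.savez(f'{cam}5.npz',**c)
    m=[k for k in cut_out('deck',cam)]
    print(cam,[(k['p'],k['pixels'].sum(),np.argwhere(k['pixels']).mean(0).round(0)) for k in m])
    x,y,w,h=box
    g=cv2.cvtColor(im,cv2.COLOR_RGB2GRAY); sub=np.zeros(g.shape,bool); sub[y:y+h,x:x+w]=1
    hsv=cv2.cvtColor(im,cv2.COLOR_RGB2HSV)
    mm=sub&(g>165)&(hsv[...,1]<60)
    n,l,s,_=cv2.connectedComponentsWithStats(mm.astype(np.uint8));k=1+s[1:,4].argmax();mm=l==k;print(s[k])
    o=np.array([.5205,-.205,.1]); psi=np.radians(30)
    uv=np.argwhere(mm)[:,::-1]
    for it in range(4):
        F=frame(o,psi); P=np.array([(hit(c,p,o,F[:,2])-o)@F for p in uv])[:,:2].astype(np.float32)*1000
        r=cv2.minAreaRect(P); a=r[2]; a=(a+45)%90-45; psi_new=psi+np.arctan2(np.sin(np.radians(a))*1, np.cos(np.radians(a))) if 0 else psi
        # direction of deck-x edge in world horizontal
        e=F[:,0]*np.cos(np.radians(a))+F[:,1]*np.sin(np.radians(a)); e=-e
        psi=np.arctan2(e[1],e[0])
        print(r,np.degrees(psi))
    vis=im.copy(); vis[mm]=[255,0,0]; cv2.imwrite(f'pics/m{cam}.png',cv2.resize(vis[y:y+h,x:x+w],None,fx=4,fy=4)[:,:,::-1])
E
```

```text
top [(0.65, np.int64(2685), array([250., 411.])), (0.48, np.int64(29), array([310., 417.]))]
[ 387  222   46   48 1128]
((6.8531646728515625, 2.435516357421875), (89.11299133300781, 142.72193908691406), 85.64923858642578) 24.979384723943518
((6.7634429931640625, 2.9386253356933594), (141.9737091064453, 89.69502258300781), 0.13495318591594696) 25.135215144319424
((6.76629638671875, 2.9200515747070312), (89.67124938964844, 142.00411987304688), 89.99998474121094) 25.13519752498748
((6.76629638671875, 2.9200515747070312), (89.6712417602539, 142.00411987304688), 89.99999237060547) 25.135188715321505
scene [(0.93, np.int64(1451), array([193., 226.])), (0.89, np.int64(3682), array([253., 231.]))]
[ 201  219   61   65 1799]
((6.863559722900391, 1.0633544921875), (111.28633117675781, 136.53076171875), 83.67781829833984) 22.709601555241075
((6.4947662353515625, 2.1761741638183594), (109.7752456665039, 135.76165771484375), 89.73164367675781) 22.399731119605057
((6.462299346923828, 2.2127685546875), (135.74649047851562, 109.72655487060547), 6.784447759855539e-05) 22.399809459659863
((6.462310791015625, 2.2127609252929688), (135.74649047851562, 109.72657012939453), 0.0) 22.399809459659863
```

```bash
python3 -c "
import cv2,numpy as np
a=cv2.imread('pics/mtop.png');b=cv2.imread('pics/mscene.png');h=max(a.shape[0],b.shape[0]);p=lambda i:cv2.copyMakeBorder(i,0,h-i.shape[0],0,0,0)
im=np.hstack([p(a),p(b)]);print(im.shape);cv2.imwrite('pics/mm.png',cv2.resize(im,(800,int(h*800/im.shape[1]))))"
```

```text
(440, 832, 3)
```

View pics/mm.png

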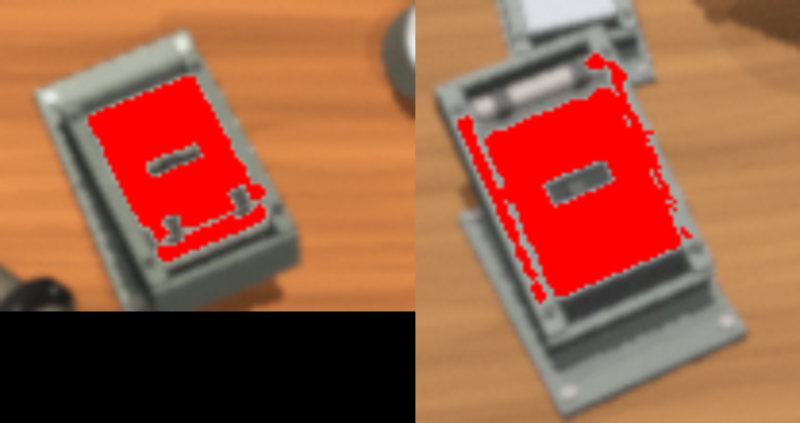

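```bash
cat > ik.py <<'E'
from fit import *
k=np.load('kin.npz');p=k['p'];s=list(k['s'])
LO=np.array([-2.96,-.34,-1.41,.24,-1.37,.17,-2.96]);HI=np.array([2.96,2.1,1.46,2.44,4.51,1.92,2.96])
def F(q):
    x,R=fk(q,p,s); return x[0],R[0]
def solve(x,R,q0,w=.2,reg=.002,pad=0):
    def f(q):
        a,b=F(q); return np.concatenate([a-x,w*(b*R.inv()).as_rotvec(),reg*(q-q0)])
    r=least_squares(f,np.clip(q0,LO+pad+1e-4,HI-pad-1e-4),bounds=(LO+pad,HI-pad)); a,b=F(r.x); return r.x,a,b
E
python3 - <<'E'
from ik import *
q0=Q[2]; x0,R0=F(q0)
for w in (.05,.1,.2,.4):
    q=q0
    for i in range(1,5):
        q,a,b=solve(x0+np.array([-.086*i/4,0,0]),R0,q,w)
    print(w,q.round(3),a.round(4),b.as_matrix()[:,2].round(3))
E
```

```text
0.05 [ 0.708  0.368 -0.99   2.44   0.542  0.598 -1.91 ] [ 0.3123 -0.0022  0.1321] [-0.035  0.002 -0.999]
0.1 [ 0.86   0.452 -1.182  2.44   0.699  0.666 -2.064] [ 0.3126 -0.0022  0.1322] [-0.021  0.001 -1.   ]
0.2 [ 0.952  0.54  -1.314  2.44   0.814  0.745 -2.179] [ 0.313  -0.0022  0.1324] [-0.013  0.001 -1.   ]
0.4 [ 0.992  0.597 -1.381  2.44   0.873  0.799 -2.238] [ 0.3134 -0.0023  0.1325] [-0.009  0.    -1.   ]
```

```bash
cat > plan.py <<'E'
from ik import *
from deck import frame
O=np.array([.5205,-.205,.1]); psi=np.radians(25)
Fm=frame(O,psi)
def tcp(sx,h,locked,flip=1,sgn=1):
    """tool pose with key origin at deck (sx,0,h)"""
    X=O+Fm@np.array([sx,0,h+.1366])
    z=-Fm[:,2]; y=Fm[:,0]*sgn if not locked else Fm[:,1]*sgn
    return X,Ro.from_matrix(np.stack([np.cross(y,z),y,z],1))
E
python3 - <<'E'
from plan import *
q0=Q[8]
for sgn in (1,-1):
  for lock in (0,1):
    for h in (.04,-.029):
      best=None
      rng=np.random.default_rng(0)
      sols=[]
      for t in range(25):
        qi=q0 if t==0 else rng.uniform(LO,HI)
        X,R=tcp(0,h,lock,sgn=sgn); q,a,b=solve(X,R,qi,reg=1e-5,pad=.03)
        if np.linalg.norm(a-X)<.002 and (b*R.inv()).magnitude()<.02: sols.append(q)
      sols.sort(key=lambda q:np.linalg.norm(q-q0))
      print(sgn,lock,h,len(sols)); [print('  ',q.round(2)) for q in sols[:4]]
E
```

```text
1 0 0.04 14
   [ 0.3   0.66 -0.35  1.48  0.41  1.55 -2.86]
   [ 0.27  0.65 -0.3   1.48  0.38  1.54 -2.84]
   [ 0.36  0.67 -0.46  1.47  0.46  1.57 -2.9 ]
   [ 0.22  0.64 -0.23  1.49  0.35  1.52 -2.81]
1 0 -0.029 14
   [ 0.27  0.67 -0.26  1.6   0.39  1.4  -2.84]
   [ 0.39  0.69 -0.44  1.59  0.48  1.44 -2.92]
   [ 0.4   0.7  -0.46  1.59  0.49  1.45 -2.93]
   [ 0.4   0.7  -0.46  1.59  0.49  1.45 -2.93]
1 1 0.04 14
   [ 0.51  0.74 -0.7   1.46  0.58  1.65 -1.43]
   [ 0.53  0.75 -0.74  1.46  0.6   1.66 -1.45]
   [ 0.42  0.69 -0.54  1.47  0.5   1.6  -1.36]
   [ 0.61  0.8  -0.89  1.45  0.68  1.72 -1.51]
1 1 -0.029 14
   [ 0.52  0.75 -0.64  1.58  0.59  1.51 -1.44]
   [ 0.55  0.76 -0.7   1.57  0.62  1.53 -1.46]
   [ 0.56  0.77 -0.71  1.57  0.62  1.54 -1.47]
   [ 0.57  0.78 -0.74  1.57  0.64  1.55 -1.48]
-1 0 0.04 15
   [ 0.65  0.84 -0.98  1.45  0.73  1.76  0.02]
   [ 0.64  0.83 -0.96  1.45  0.71  1.75  0.03]
   [ 0.63  0.83 -0.95  1.45  0.71  1.74  0.04]
   [ 0.63  0.82 -0.94  1.45  0.71  1.74  0.04]
-1 0 -0.029 15
   [ 0.68  0.85 -0.93  1.56  0.74  1.63  0.  ]
   [ 0.6   0.79 -0.78  1.57  0.66  1.56  0.07]
   [ 0.77  0.96 -1.14  1.56  0.86  1.75 -0.09]
   [ 0.58  0.78 -0.75  1.57  0.64  1.55  0.08]
-1 1 0.04 12
   [ 0.74  0.96 -1.21  1.44  0.86  1.88  1.49]
   [ 0.73  0.95 -1.19  1.44  0.85  1.86  1.5 ]
   [ 0.59  0.79 -0.85  1.45  0.66  1.7   1.65]
   [ 0.57  0.77 -0.82  1.46  0.64  1.69  1.66]
-1 1 -0.029 12
   [ 0.79  0.99 -1.19  1.56  0.9   1.78  1.46]
   [ 0.75  0.94 -1.09  1.56  0.84  1.72  1.5 ]
   [ 0.72  0.9  -1.02  1.56  0.8   1.68  1.53]
   [ 0.63  0.81 -0.84  1.57  0.69  1.59  1.61]
```

```bash
python3 -c "
from h import *
go([0.37,.17,.25])"
```

```text
shift cm [ -5.68 -13.93   2.93] t 7.13 tilt z [-0.085 -0.015 -0.996]
```

>>> {"fn": "move_arm", "kwargs": {
  "gripper": [0,0,0,0,0],
  "xyz": [
    [-1.4,-3.4,0.7],
    [-2.8,-6.8,1.4],
    [-4.2,-10.2,2.1],
    [-5.6,-13.8,2.9],
    [-7,-17,3.2]
  ],
  "twist": [0,0,0,0,0]
}}

```text
t: 7.55
eef_pos: [0.3343, 0.1636, 0.2488]
tool_rot: [-0.021, 0.783, 0.62, -0.039]
contact_force: [-0.3, -0.6, 0.9]
gripper_width: 0.154
```

```bash
python3 -c "
from h import *
o=get_obs();print(o['q'].round(3),o['eef_pos'],o['contact_force'])
go([0.24,.11,.23])"
```

```text
[ 0.583  0.327 -1.323  2.185  0.325  0.978 -1.166] [0.33434815 0.16363549 0.24884343] [-0.31131379 -0.63786655  0.89464104]
shift cm [-7.3  -7.77  2.79] t 7.55 tilt z [-0.088 -0.015 -0.996]
```

>>> {"fn": "move_arm", "kwargs": {
  "gripper": [0,0,0,0,0],
  "xyz": [
    [-1.8,-2,0.7],
    [-3.6,-4,1.4],
    [-5.4,-6,2.1],
    [-7.3,-7.8,2.8],
    [-7.3,-7.8,2.8]
  ],
  "twist": [0,0,0,0,0]
}}

```text
t: 7.97
eef_pos: [0.2384, 0.1079, 0.2295]
tool_rot: [-0.018, 0.784, 0.62, -0.041]
contact_force: [-0.9, -1.6, -2.4]
gripper_width: 0.152
```

```bash
python3 -c "
from h import *
o=get_obs();print(o['q'].round(3),o['eef_pos'],o['contact_force'])
go([0.19,.09,.23])"
```

```text
[ 0.866 -0.067 -1.366  2.411 -0.118  0.835 -0.647] [0.2383992  0.10790526 0.22953148] [-0.87691983 -1.61088884 -2.41217616]
shift cm [-2.85 -4.28  0.41] t 7.97 tilt z [-0.086 -0.022 -0.996]
```

```bash
python3 - <<'E'
from ik import *
q0=np.array([0.866,-0.067,-1.366,2.411,-0.118,0.835,-0.647]); x0,R0=F(q0)
u=np.array([.91,.41,0])
for dz in (0,-.05,):
  for d in (.03,.06,.09,.12):
    q,a,b=solve(x0-u*d+[0,0,dz],R0,q0,.1)
    print(dz,d,q.round(2),a.round(3),np.hypot(*a[:2]).round(3),b.as_matrix()[:,2].round(3))
E
```

```text
0 0.03 [ 1.06 -0.28 -1.41  2.44 -0.35  0.92 -0.32] [0.212 0.096 0.231] 0.232 [-0.126 -0.04  -0.991]
0 0.06 [ 1.04 -0.25 -1.41  2.44 -0.29  1.   -0.38] [0.189 0.086 0.235] 0.208 [-0.217 -0.082 -0.973]
0 0.09 [ 0.99 -0.18 -1.41  2.44 -0.21  1.08 -0.49] [0.168 0.077 0.239] 0.185 [-0.307 -0.122 -0.944]
0 0.12 [ 0.94 -0.11 -1.41  2.44 -0.14  1.16 -0.59] [0.149 0.068 0.245] 0.163 [-0.393 -0.161 -0.905]
-0.05 0.03 [ 0.68  0.35 -1.41  2.44  0.32  0.9  -1.22] [0.216 0.098 0.183] 0.238 [-0.223 -0.082 -0.971]
-0.05 0.06 [ 0.67  0.38 -1.41  2.44  0.29  0.99 -1.22] [0.195 0.089 0.186] 0.214 [-0.318 -0.125 -0.94 ]
-0.05 0.09 [ 0.65  0.44 -1.41  2.44  0.27  1.08 -1.25] [0.174 0.079 0.189] 0.191 [-0.412 -0.166 -0.896]
-0.05 0.12 [ 0.62  0.52 -1.41  2.44  0.26  1.17 -1.3 ] [0.156 0.071 0.191] 0.171 [-0.502 -0.207 -0.84 ]
```

```bash
python3 -c "
from h import *
go([0.30,.14,.18])
go([0.23,.107,.18])"
```

```text
shift cm [4.73 5.62 4.33] t 7.97 tilt z [-0.086 -0.022 -0.996]
shift cm [-0.07 -0.4   5.01] t 7.97 tilt z [-0.086 -0.022 -0.996]
```

>>> {"fn": "move_arm", "kwargs": {
  "gripper": [0,0,0,0,0],
  "xyz": [
    [0,0,1.3],
    [0,0,2.6],
    [0,0,3.9],
    [0,-0.2,5],
    [0,-0.4,5]
  ],
  "twist": [0,0,0,0,0]
}}

```text
t: 8.38
eef_pos: [0.2458, 0.1171, 0.1868]
tool_rot: [-0.025, 0.783, 0.62, -0.042]
contact_force: [-0.2, -0.1, -2.3]
gripper_width: 0.16
```

```bash
python3 -c "
from h import *
o=get_obs();print(o['q'].round(3),o['eef_pos'],o['contact_force'])
go([0.20,.093,.18])"
```

```text
[ 0.704  0.28  -1.408  2.435  0.322  0.771 -1.183] [0.24577649 0.11711583 0.18676037] [-0.24454676 -0.05532844 -2.28456416]
shift cm [-3.36 -3.82  1.15] t 8.38 tilt z [-0.098 -0.013 -0.995]
```

>>> {"fn": "move_arm", "kwargs": {
  "gripper": [0,0,0,0,0],
  "xyz": [
    [-1.5,-1.8,0.2],
    [-3,-3.6,0.4],
    [-4.5,-5.4,0.6],
    [-4.5,-5.4,0.6],
    [-4.5,-5.4,0.6]
  ],
  "twist": [0,0,0,0,0]
}}

```text
t: 8.8
eef_pos: [0.2258, 0.1036, 0.2181]
tool_rot: [-0.023, 0.783, 0.62, -0.054]
contact_force: [-0.7, 0.2, -0.9]
gripper_width: 0.157
```

```bash
python3 -c "
from h import *
o=get_obs();print(o['q'].round(3),o['eef_pos'],o['contact_force'])
go([0.20,.093,.18])"
```

```text
[ 0.876 -0.018 -1.409  2.435 -0.067  0.824 -0.715] [0.22580222 0.10356574 0.21809188] [-0.7170868   0.22723711 -0.86203964]
shift cm [-1.4  -1.86  4.11] t 8.8 tilt z [-0.114 -0.03  -0.993]
```

```bash
python3 -c "
from h import *
go([0.275,.128,.175])
R=Rt();print((R.T@np.array([-.83,-.38,-.41])).round(3))"
```

```text
shift cm [3.73 4.64 3.64] t 8.8 tilt z [-0.114 -0.03  -0.993]
[-0.535 -0.672  0.513]
```

>>> {"fn": "move_arm", "kwargs": {
  "gripper": [0,0,0],
  "xyz": [
    [2,2.4,1.2],
    [3.7,4.6,3.2],
    [3.7,4.6,3.6]
  ],
  "twist": [0,0,0]
}}

```text
t: 9.05
eef_pos: [0.2729, 0.1253, 0.18]
tool_rot: [-0.024, 0.784, 0.619, -0.053]
contact_force: [0.3, -1.2, 0.4]
gripper_width: 0.158
```

>>> {"fn": "move_arm", "kwargs": {
  "gripper": [0],
  "xyz": [
    [-2.2,-2.8,2.1]
  ],
  "twist": [0]
}}

```text
t: 9.13
eef_pos: [0.253, 0.1196, 0.165]
tool_rot: [-0.025, 0.78, 0.622, -0.061]
contact_force: [-1.1, 0.7, -4.1]
gripper_width: 0.156
```

```bash
python3 -c "
from h import *
o=get_obs();print(o['q'].round(3),o['eef_pos'],o['contact_force'])
R=Rt();print(R.round(3),(R.T@np.array([-.83,-.38,-.41])).round(3))"
```

```text
[ 0.596  0.422 -1.36   2.424  0.492  0.812 -1.37 ] [0.2530458  0.11960734 0.16504983] [-1.08073619  0.74994582 -4.09535388]
[[ 0.219  0.967 -0.126]
 [ 0.974 -0.225 -0.036]
 [-0.063 -0.115 -0.991]] [-0.526 -0.67   0.525]
```

>>> {"fn": "move_arm", "kwargs": {
  "gripper": [0],
  "xyz": [
    [-2.4,-3.1,0.6]
  ],
  "twist": [0]
}}

```text
t: 9.22
eef_pos: [0.2355, 0.114, 0.1752]
tool_rot: [-0.042, 0.779, 0.621, -0.074]
contact_force: [-1.0, -1.6, -0.5]
gripper_width: 0.156
```

>>> {"fn": "move_arm", "kwargs": {
  "gripper": [0],
  "xyz": [
    [-2.3,-2.9,1.5]
  ],
  "twist": [0]
}}

```text
t: 9.3
eef_pos: [0.2285, 0.109, 0.185]
tool_rot: [-0.041, 0.777, 0.622, -0.083]
contact_force: [0.5, 0.4, -1.8]
gripper_width: 0.154
```

>>> {"fn": "move_arm", "kwargs": {
  "gripper": [0],
  "xyz": [
    [-2.3,-2.9,1.5]
  ],
  "twist": [0]
}}

```text
t: 9.38
eef_pos: [0.2223, 0.1033, 0.1929]
tool_rot: [-0.039, 0.778, 0.62, -0.092]
contact_force: [1.0, -1.4, -1.6]
gripper_width: 0.157
```

```bash
python3 -c "
from h import *
o=get_obs();print(o['q'].round(3),o['eef_pos'],o['contact_force'])
R=Rt();print(R.round(3),(R.T@np.array([-.83,-.38,-.41])).round(3))"
```

```text
[ 0.725  0.262 -1.408  2.435  0.232  0.863 -1.095] [0.22232487 0.10326593 0.19293065] [ 0.96328382 -1.42723061 -1.55903159]
[[ 0.214  0.958 -0.192]
 [ 0.972 -0.228 -0.053]
 [-0.094 -0.175 -0.98 ]] [-0.508 -0.637  0.581]
```

>>> {"fn": "move_arm", "kwargs": {
  "gripper": [0],
  "xyz": [
    [-2.2,-2.4,2.5]
  ],
  "twist": [0]
}}

```text
t: 9.47
eef_pos: [0.2207, 0.0978, 0.1917]
tool_rot: [-0.038, 0.778, 0.619, -0.102]
contact_force: [-0.1, -0.5, -1.3]
gripper_width: 0.159
```

>>> {"fn": "move_arm", "kwargs": {
  "gripper": [0],
  "xyz": [
    [-2.2,-2.4,2.5]
  ],
  "twist": [0]
}}

```text
t: 9.55
eef_pos: [0.2191, 0.092, 0.1894]
tool_rot: [-0.04, 0.778, 0.617, -0.113]
contact_force: [-0.2, -0.6, -1.7]
gripper_width: 0.161
```

>>> {"fn": "move_arm", "kwargs": {
  "gripper": [0],
  "xyz": [
    [-2.2,-2.4,2.5]
  ],
  "twist": [0]
}}

```text
t: 9.63
eef_pos: [0.2167, 0.0861, 0.1879]
tool_rot: [-0.044, 0.776, 0.616, -0.124]
contact_force: [1.0, -0.0, -1.1]
gripper_width: 0.156
```

```bash
python3 -c "
from h import *
o=get_obs();print(o['q'].round(3),o['eef_pos'],o['contact_force'])
R=Rt();print(R.round(3),(R.T@np.array([-.83,-.38,-.41])).round(3))"
```

```text
[ 0.734  0.33  -1.409  2.435  0.287  0.928 -1.14 ] [0.21674167 0.08606694 0.18793011] [ 1.00131699 -0.00174602 -1.11971816]
[[ 0.21   0.946 -0.248]
 [ 0.968 -0.237 -0.084]
 [-0.138 -0.222 -0.965]] [-0.485 -0.604  0.633]
```

>>> {"fn": "move_arm", "kwargs": {
  "gripper": [0],
  "xyz": [
    [-2.3,-2.2,2.6]
  ],
  "twist": [0]
}}

```text
t: 9.72
eef_pos: [0.2157, 0.078, 0.1858]
tool_rot: [-0.048, 0.775, 0.615, -0.135]
contact_force: [-0.2, 0.5, -1.8]
gripper_width: 0.155
```

>>> {"fn": "move_arm", "kwargs": {
  "gripper": [0],
  "xyz": [
    [-2.3,-2.2,2.6]
  ],
  "twist": [0]
}}

```text
t: 9.8
eef_pos: [0.2149, 0.0687, 0.1839]
tool_rot: [-0.052, 0.774, 0.614, -0.145]
contact_force: [0.4, 0.2, -2.5]
gripper_width: 0.158
```

>>> {"fn": "move_arm", "kwargs": {
  "gripper": [0],
  "xyz": [
    [-2.3,-2.2,2.6]
  ],
  "twist": [0]
}}

```text
t: 9.88
eef_pos: [0.214, 0.0583, 0.1825]
tool_rot: [-0.056, 0.772, 0.613, -0.155]
contact_force: [-0.1, -1.0, -1.5]
gripper_width: 0.155
```

>>> {"fn": "move_arm", "kwargs": {
  "gripper": [0],
  "xyz": [
    [-2.3,-2.2,2.6]
  ],
  "twist": [0]
}}

```text
t: 9.97
eef_pos: [0.213, 0.0467, 0.1816]
tool_rot: [-0.061, 0.771, 0.612, -0.165]
contact_force: [0.5, -0.1, -1.7]
gripper_width: 0.153
```

```bash
python3 -c "
from h import *
o=get_obs();print(o['q'].round(3),o['eef_pos'],o['contact_force'])
R=Rt();print(R.round(3),(R.T@np.array([-.83,-.38,-.41])).round(3), o['eef_pos']+.137*R[:,2])
c=read_camera('scene'); cv2.imwrite('pics/scene6.png',c['pixels'][:,:,::-1])
"
```

```text
[ 0.818  0.424 -1.409  2.435  0.359  1.022 -1.126] [0.21302734 0.04674995 0.18156189] [ 0.54079903 -0.11407982 -1.65850839]
[[ 0.197  0.924 -0.329]
 [ 0.964 -0.244 -0.108]
 [-0.18  -0.296 -0.938]] [-0.456 -0.553  0.699] [0.1679457  0.03198601 0.05303691]
```

View pics/scene6.png

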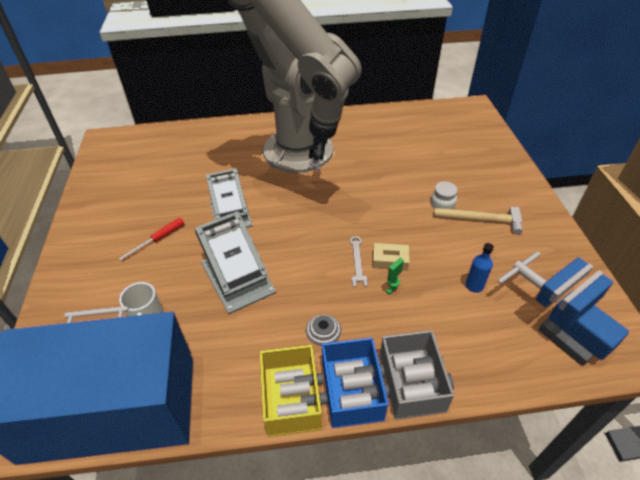

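```bash
python3 -c "
from h import *
go([0.19,.17,.185])
R=Rt();print((R.T@np.array([-.70,-.58,-.41])).round(3)*4.1)"
```

```text
shift cm [11.53 -5.27 -0.97] t 10.02 tilt z [-0.332 -0.109 -0.937]
[-2.5543 -1.5621  2.788 ]
```

>>> {"fn": "move_arm", "kwargs": {
  "gripper": [0,0,0,0,0],
  "xyz": [
    [3,0,-0.6],
    [6,-1.5,-0.8],
    [9,-3.5,-1],
    [11.5,-5.3,-1],
    [11.5,-5.3,-1]
  ],
  "twist": [0,0,0,0,0]
}}

```text
t: 10.43
eef_pos: [0.1889, 0.1775, 0.187]
tool_rot: [-0.062, 0.769, 0.615, -0.162]
contact_force: [1.0, 0.3, -1.0]
gripper_width: 0.155
```

```bash
python3 -c "
from h import *
o=get_obs();print(o['q'].round(3),o['eef_pos'],o['contact_force'])
R=Rt();print(R.round(3),(R.T@np.array([-.70,-.58,-.41])*4.1).round(3), o['eef_pos']+.137*R[:,2])
"
```

```text
[ 0.367  0.468 -1.367  2.363  0.276  0.974 -1.451] [0.18890947 0.17750992 0.18702851] [ 1.01522349  0.29071884 -0.97112019]
[[ 0.191  0.926 -0.325]
 [ 0.966 -0.236 -0.105]
 [-0.174 -0.294 -0.94 ]] [-2.554 -1.601  2.763] [0.14433298 0.16314725 0.05828205]
```

>>> {"fn": "move_arm", "kwargs": {
  "gripper": [0],
  "xyz": [
    [-2.5,-1.6,2.7]
  ],
  "twist": [0]
}}

```text
t: 10.52
eef_pos: [0.1706, 0.1593, 0.1743]
tool_rot: [-0.062, 0.771, 0.613, -0.161]
contact_force: [1.0, 1.3, -2.3]
gripper_width: 0.158
```

>>> {"fn": "move_arm", "kwargs": {
  "gripper": [0],
  "xyz": [
    [-2.7,-1.8,2.2]
  ],
  "twist": [0]
}}

```text
t: 10.6
eef_pos: [0.1644, 0.1479, 0.174]
tool_rot: [-0.06, 0.77, 0.61, -0.177]
contact_force: [0.3, -1.9, -1.6]
gripper_width: 0.155
```

>>> {"fn": "move_arm", "kwargs": {
  "gripper": [0],
  "xyz": [
    [-2.6,-1.6,2.5]
  ],
  "twist": [0]
}}

```text
t: 10.68
eef_pos: [0.1629, 0.1423, 0.1735]
tool_rot: [-0.06, 0.767, 0.61, -0.188]
contact_force: [-0.4, 0.5, -1.9]
gripper_width: 0.157
```

```bash
python3 -c "
from h import *
o=get_obs();print(o['q'].round(3),o['eef_pos'],o['contact_force'])
R=Rt();print(R.round(3),(R.T@np.array([-.70,-.58,-.41])*4.1).round(3), o['eef_pos']+.137*R[:,2])
"
```

```text
[ 0.427  0.502 -1.409  2.435  0.303  0.977 -1.485] [0.16292275 0.14229773 0.17347038] [-0.37537005  0.52277906 -1.91984538]
[[ 0.184  0.914 -0.362]
 [ 0.959 -0.248 -0.139]
 [-0.216 -0.321 -0.922]] [-2.445 -1.494  2.917] [0.11337928 0.12331524 0.04716081]
```

>>> {"fn": "move_arm", "kwargs": {
  "gripper": [0],
  "xyz": [
    [-2.6,-1.5,2.6]
  ],
  "twist": [0]
}}

```text
t: 10.77
eef_pos: [0.1629, 0.1363, 0.1715]
tool_rot: [-0.059, 0.765, 0.609, -0.199]
contact_force: [0.0, -0.1, -1.4]
gripper_width: 0.155
```

>>> {"fn": "move_arm", "kwargs": {
  "gripper": [0],
  "xyz": [
    [-2.6,-1.5,2.5]
  ],
  "twist": [0]
}}

```text
t: 10.85
eef_pos: [0.1628, 0.1296, 0.1708]
tool_rot: [-0.06, 0.763, 0.609, -0.209]
contact_force: [-0.1, 0.1, -1.8]
gripper_width: 0.153
```

>>> {"fn": "move_arm", "kwargs": {
  "gripper": [0],
  "xyz": [
    [-2.6,-1.5,2.5]
  ],
  "twist": [0]
}}

```text
t: 10.93
eef_pos: [0.1629, 0.1222, 0.1707]
tool_rot: [-0.061, 0.761, 0.608, -0.219]
contact_force: [0.0, -1.8, -1.7]
gripper_width: 0.159
```

```bash
python3 -c "
from h import *
o=get_obs();print(o['q'].round(3),o['eef_pos'],o['contact_force'])
R=Rt();print(R.round(3),(R.T@np.array([-.70,-.58,-.41])*4.1).round(3), o['eef_pos']+.137*R[:,2])
"
```

```text
[ 0.459  0.56  -1.409  2.435  0.333  1.043 -1.488] [0.16286967 0.12216683 0.17072881] [ 0.0114887  -1.79536793 -1.73616612]
[[ 0.166  0.898 -0.408]
 [ 0.952 -0.254 -0.173]
 [-0.259 -0.36  -0.896]] [-2.302 -1.368  3.09 ] [0.10697762 0.09843316 0.04792086]
```

>>> {"fn": "move_arm", "kwargs": {
  "gripper": [0],
  "xyz": [
    [-2.6,-1.3,2.5]
  ],
  "twist": [0]
}}

```text
t: 11.02
eef_pos: [0.1645, 0.113, 0.1702]
tool_rot: [-0.062, 0.759, 0.607, -0.229]
contact_force: [0.3, 0.5, -1.8]
gripper_width: 0.158
```

>>> {"fn": "move_arm", "kwargs": {
  "gripper": [0],
  "xyz": [
    [-2.6,-1.3,2.5]
  ],
  "twist": [0]
}}

```text
t: 11.1
eef_pos: [0.1665, 0.1024, 0.1699]
tool_rot: [-0.063, 0.757, 0.605, -0.238]
contact_force: [-0.6, -0.9, -1.6]
gripper_width: 0.157
```

>>> {"fn": "move_arm", "kwargs": {
  "gripper": [0],
  "xyz": [
    [-2.6,-1.3,2.5]
  ],
  "twist": [0]
}}

```text
t: 11.18
eef_pos: [0.1687, 0.0908, 0.1701]
tool_rot: [-0.065, 0.755, 0.604, -0.247]
contact_force: [0.5, 0.6, -1.7]
gripper_width: 0.153
```

```bash
python3 -c "
from h import *
o=get_obs();print(o['q'].round(3),o['eef_pos'],o['contact_force'])
R=Rt();print(R.round(3), o['eef_pos']+.137*R[:,2])
go([0.30,.16,.25])
"
```

```text
[ 0.541  0.604 -1.409  2.435  0.366  1.12  -1.448] [0.16872082 0.09075894 0.17011366] [ 0.45742219  0.60164883 -1.73920582]
[[ 0.149  0.88  -0.451]
 [ 0.944 -0.262 -0.2  ]
 [-0.294 -0.396 -0.87 ]] [0.10689015 0.063416   0.05095691]
shift cm [  6.14   6.57 -14.25] t 11.18 tilt z [-0.451 -0.2   -0.87 ]
```

>>> {"fn": "move_arm", "kwargs": {
  "gripper": [0,0,0,0,0],
  "xyz": [
    [1,1,-2.5],
    [2.3,2.4,-5.5],
    [3.6,3.8,-8.5],
    [4.8,5.2,-11.4],
    [6.1,6.6,-14.2]
  ],
  "twist": [0,0,0,-0.1,-0.2]
}}

```text
t: 11.6
eef_pos: [0.3013, 0.1595, 0.2506]
tool_rot: [-0.089, 0.69, 0.677, -0.239]
contact_force: [-0.1, 0.5, -2.6]
gripper_width: 0.154
```

```bash
python3 -c "
from h import *
from deck import frame
o=get_obs();print(o['q'].round(3),o['eef_pos'],o['contact_force'],Rt().round(3))
F=frame(0,np.radians(25));R=Rt();v=R.T@(-F[:,0]);print('twist',np.arctan2(-v[0],v[1]))
go([0.50,.05,.33])
"
```

```text
[ 0.459  0.662 -1.387  2.065  0.361  1.435 -1.194] [0.30133975 0.15946197 0.2506323 ] [-0.09237282  0.52341552 -2.63557756] [[-0.031  0.892 -0.45 ]
 [ 0.978 -0.067 -0.2  ]
 [-0.208 -0.446 -0.87 ]]
twist -0.4529390592301753
shift cm [-12.97  14.91 -13.67] t 11.6 tilt z [-0.45 -0.2  -0.87]
```

>>> {"fn": "move_arm", "kwargs": {
  "gripper": [0,0,0,0,0],
  "xyz": [
    [-2.1,2.3,-2.2],
    [-4.2,4.7,-4.4],
    [-6.3,7,-6.6],
    [-8.4,9.4,-8.8],
    [-10.5,11.8,-11]
  ],
  "twist": [-0.1,-0.2,-0.3,-0.4,-0.45]
}}

```text
t: 12.02
eef_pos: [0.4588, 0.0685, 0.3151]
tool_rot: [-0.141, 0.521, 0.814, -0.213]
contact_force: [-1.1, 1.2, -2.0]
gripper_width: 0.155
```

```bash
python3 -c "
from h import *
from deck import frame
o=get_obs();print(o['q'].round(3),o['eef_pos'],o['contact_force'],Rt().round(3))
F=frame(0,np.radians(25));R=Rt();v=R.T@(-F[:,0]);print('twist',np.arctan2(-v[0],v[1]))
go([0.61,-.163,.29])
"
```

```text
[ 0.598  0.774 -1.385  1.739  0.524  1.767 -0.521] [0.45884341 0.06850209 0.31506562] [-1.11637132  1.23488405 -2.02820293] [[-0.416  0.789 -0.452]
 [ 0.909  0.366 -0.199]
 [ 0.008 -0.494 -0.87 ]]
twist -0.0019923425959278646
shift cm [-27.36   4.7   -0.04] t 12.02 tilt z [-0.452 -0.199 -0.87 ]
```

>>> {"fn": "move_arm", "kwargs": {
  "gripper": [0,0,0],
  "xyz": [
    [-4,0.7,0],
    [-8,1.4,0],
    [-12,2.1,0]
  ],
  "twist": [0,0,0]
}}

```text
t: 12.27
eef_pos: [0.5245, -0.0335, 0.3032]
tool_rot: [-0.141, 0.523, 0.813, -0.213]
contact_force: [1.1, 0.0, -2.0]
gripper_width: 0.161
```

```bash
python3 -c "
from h import *
from deck import frame
o=get_obs();print(o['q'].round(3),o['eef_pos'],o['contact_force'],Rt().round(3)[:,2])
go([0.61,-.163,.29])
"
```

```text
[ 0.688  0.837 -1.321  1.622  0.659  1.84  -0.33 ] [ 0.52449488 -0.03347591  0.30320476] [ 1.0630612   0.01209468 -2.0043155 ] [-0.452 -0.199 -0.87 ]
shift cm [-15.34   2.73  -0.14] t 12.27 tilt z [-0.452 -0.199 -0.87 ]
```

```bash
python3 -c "
from h import *
go([0.61,-.163,.275])
"
```

```text
shift cm [-15.34   3.47   1.16] t 12.27 tilt z [-0.452 -0.199 -0.87 ]
```

>>> {"fn": "move_arm", "kwargs": {
  "gripper": [0,0,0,0,0],
  "xyz": [
    [-4,0.8,0.2],
    [-8,1.6,0.5],
    [-12,2.6,0.9],
    [-15.3,3.4,1.2],
    [-15.3,3.4,1.2]
  ],
  "twist": [0,0,0,0,0]
}}

```text
t: 12.68
eef_pos: [0.6097, -0.1689, 0.2724]
tool_rot: [-0.142, 0.528, 0.81, -0.214]
contact_force: [-1.1, -1.4, -1.8]
gripper_width: 0.163
```

```bash
python3 -c "
from h import *
o=get_obs();print(o['q'].round(3),o['eef_pos'],o['contact_force'],Rt().round(3))
for n in ('wrist','top','scene'):
  c=read_camera(n); cv2.imwrite(f'pics/{n}7.png',c['pixels'][:,:,::-1]);np.savez(f'{n}7.npz',**c)
  for q in ('deck','slot_mid','key','key_collar'): print(n,q,[(r['p'],r['centre']) for r in spot_point(q,n)][:3])
"
```

```text
[ 0.712  0.924 -1.164  1.395  0.816  1.881 -0.053] [ 0.60970666 -0.16893958  0.27236381] [-1.09864171 -1.42953658 -1.79527035] [[-0.402  0.794 -0.455]
 [ 0.915  0.351 -0.197]
 [ 0.004 -0.496 -0.868]]
wrist deck [(0.68, [0.2803, -0.224, 0.0793]), (0.66, [0.5198, -0.2042, 0.0983]), (0.3, [0.5185, -0.2014, 0.1012])]
wrist slot_mid [(0.96, [0.2834, -0.2307, 0.0776])]
wrist key [(0.97, [0.5475, -0.1943, 0.152])]
wrist key_collar [(0.68, [0.5599, -0.1917, 0.1752])]
top deck [(0.75, [0.3231, 0.3906, 0.0066]), (0.68, [0.5173, -0.2007, 0.0966]), (0.58, [0.281, -0.2235, 0.0733])]
top slot_mid [(0.81, [0.2807, -0.2225, 0.0745]), (0.64, [0.5191, -0.2037, 0.1016])]
top key [(0.58, [0.5223, -0.2026, 0.1019]), (0.54, [0.6098, 0.1796, -0.0007]), (0.44, [0.5474, -0.1893, 0.1558])]
top key_collar [(0.75, [0.5586, -0.1789, 0.1858]), (0.62, [0.6113, 0.1748, 0.024])]
scene deck [(0.88, [0.5207, -0.2064, 0.098]), (0.83, [0.2795, -0.2253, 0.0764])]
scene slot_mid [(0.92, [0.5229, -0.2051, 0.0982]), (0.62, [0.2814, -0.2278, 0.0797])]
scene key [(0.6, [0.6108, 0.1761, 0.0005]), (0.49, [0.5492, -0.1847, 0.1555])]
scene key_collar [(0.89, [0.6119, 0.176, 0.0319]), (0.43, [0.5602, -0.1821, 0.1801])]
```

View pics/wrist7.png

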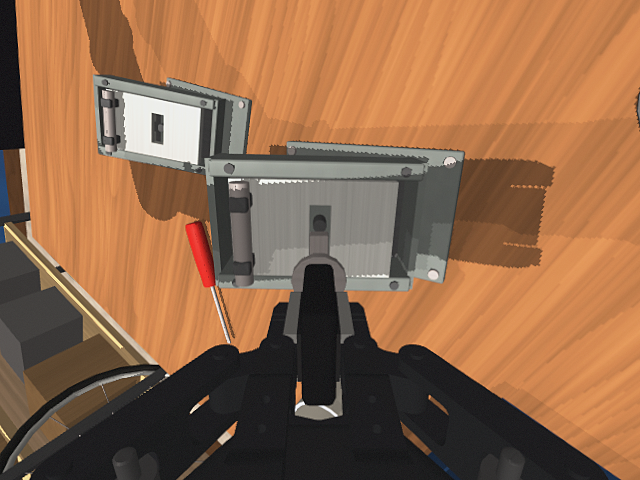

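```bash
python3 -c "
import cv2
im=cv2.imread('pics/wrist7.png')
cv2.imwrite('pics/w7c.png',cv2.resize(im[140:310,195:475],(800,486),interpolation=cv2.INTER_CUBIC))
im=cv2.imread('pics/top7.png');cv2.imwrite('pics/t7c.png',cv2.resize(im[200:300,360:460],(600,600),interpolation=cv2.INTER_CUBIC))
"
```

```text
(no output)
```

View pics/w7c.png

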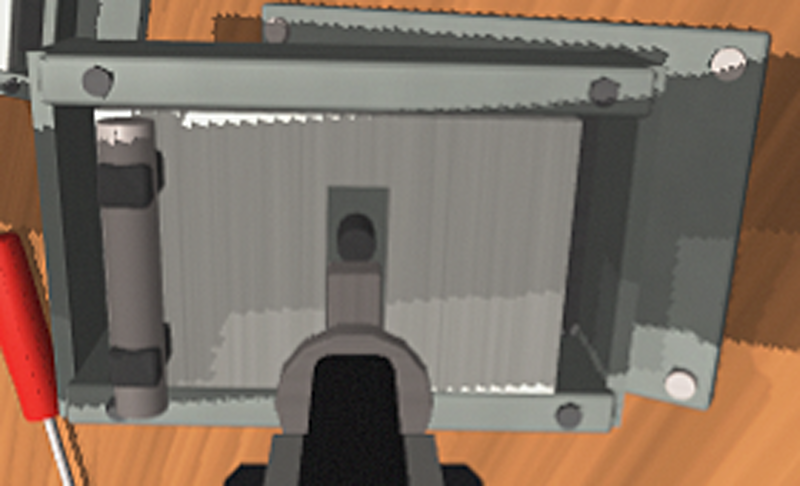

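View pics/t7c.png

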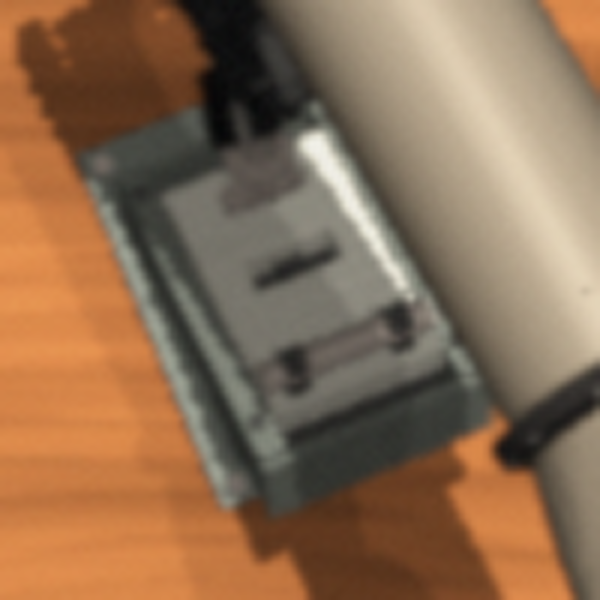

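```bash
python3 - <<'E'
from deck import *
c=dict(np.load('wrist7.npz'))
pts={'slotTL':(328,187),'slotTR':(389,187),'slotRl':(384,320),'slotLl':(327,320),'shoeTR':(583,120),'shoeBR':(556,392),'shoeTL':(200,112),'shoeBL':(200,388),'barTL':(100,122),'frTL':(35,60),'frBL':(65,420)}
O=np.array([.5205,-.205,.1])
for psi in (25,23.5):
    F=frame(0,np.radians(psi))
    print(psi)
    for n,(x,y) in pts.items():
        P=hit(c,(195+x/2.857,140+y/2.859),O,F[:,2]); print(n,((P-O)@F*1000).round(1))
# gripper-held key pose in image: collar centre/project
o=get_obs();R=Rt();X=o['eef_pos']
for d in (.1366,.1266,.1076,.1016): print(d,pix(c,X+R[:,2]*d).round(1))
for sx in (-.019,.019): print('head ends',pix(c,X+R[:,2]*.1366+R[:,0]*sx).round(1))
E
```

```text
25
slotTL [  8.3 -19.1   0. ]
slotTR [ -9.2 -18.7  -0. ]
slotRl [-7.5 22.   0. ]
slotLl [ 9.7 21.6 -0. ]
shoeTR [-64.1 -37.    0. ]
shoeBR [-60.6  46.7   0. ]
shoeTL [ 43.7 -41.2  -0. ]
shoeBL [49.4 43.3  0. ]
barTL [ 72.1 -38.9  -0. ]
frTL [ 88.5 -56.4  -0. ]
frBL [92.4 53.4 -0. ]
23.5
slotTL [  8.8 -18.9   0. ]
slotTR [ -8.8 -19.    0. ]
slotRl [-8.  21.9  0. ]
slotLl [ 9.2 22.  -0. ]
shoeTR [-63.1 -38.6   0. ]
shoeBR [-61.8  45.6   0. ]
shoeTL [ 44.6 -40.2   0. ]
shoeBL [48.5 44.6  0. ]
barTL [ 72.9 -37.3  -0. ]
frTL [ 89.5 -54.4   0. ]
frBL [91.4 55.8  0. ]
0.1366 [319.6 247.7]
0.1266 [319.6 253.3]
0.1076 [319.5 265.4]
0.1016 [319.5 269.7]
head ends [319.9 274.5]
head ends [319.3 219.4]
```

```bash
cat > keyov.py <<'E'
from deck import *
def draw(im,c,X,R,dx=0,pitch=0,dz=.1366,dy=0,col=(0,255,0)):
    # key frame in tool: z_key=-tool z, y_key=tool x ; pitch about tool y at grip(0,0,.054)
    def tw(k):  # key coords -> world
        kx,ky,kz=k
        v=np.array([ky+dx, kx+dy, dz-kz])-[0,0,.054]
        a=pitch; v=np.array([v[0]*np.cos(a)+v[2]*np.sin(a),v[1],-v[0]*np.sin(a)+v[2]*np.cos(a)])+[0,0,.054]
        return X+R@v
    def poly(ks):
        cv2.polylines(im,[np.array([pix(c,tw(k)) for k in ks]).round().astype(int)*1],True,col,1,cv2.LINE_AA)
    for z in (0,.010): poly([(sx*.006,sy*.019,z) for sx,sy in ((1,1),(1,-1),(-1,-1),(-1,1))])
    for z in (.029,.035): poly([(.016*np.cos(t),.016*np.sin(t),z) for t in np.linspace(0,2*np.pi,40)])
    for z in (.055,.103): poly([(sx*.007,sy*.022,z) for sx,sy in ((1,1),(1,-1),(-1,-1),(-1,1))])
E
python3 - <<'E'
from keyov import *
c=dict(np.load('wrist7.npz'));o=get_obs();R=Rt();X=o['eef_pos']
outs=[]
for kw in (dict(),dict(dx=-.004),dict(pitch=-.04)):
    c2=dict(c); s=3
    im=cv2.resize(c['pixels'],None,fx=s,fy=s,interpolation=cv2.INTER_CUBIC).copy()
    c2['fx']=c['fx']*s;c2['fy']=c['fy']*s;c2['cx']=c['cx']*s+1;c2['cy']=c['cy']*s+1
    draw(im,c2,X,R,**kw); outs.append(im[570:1230,830:1090])
cv2.imwrite('pics/ov7.png',np.hstack(outs)[:600,:,::-1])
E
```

```text
(no output)
```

View pics/ov7.png

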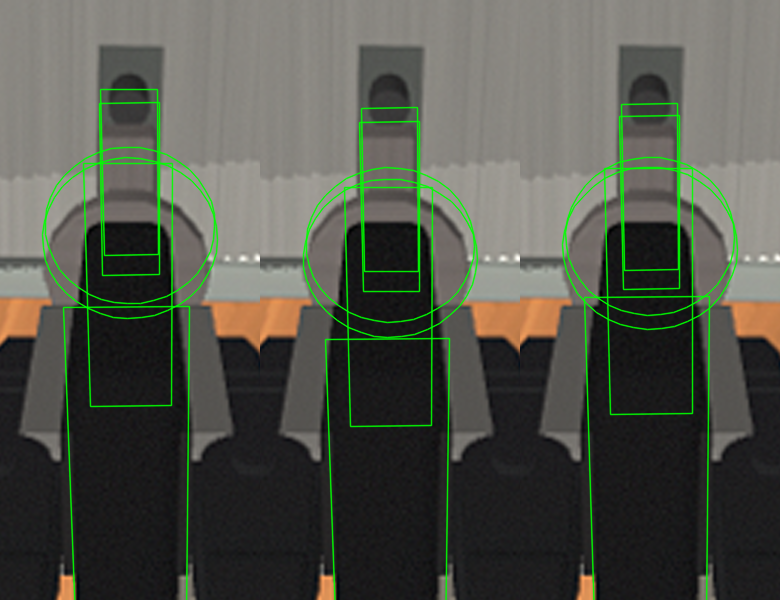

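```bash
python3 - <<'E'
from keyov import *
c=dict(np.load('wrist7.npz'));o=get_obs();R=Rt();X=o['eef_pos']
cc=-c['R'].T@c['t']; print('cam in tool',R.T@(cc-X),'axis',R.T@c['R'][2])
im=c['pixels'][180:310,270:370]
im=cv2.resize(im,None,fx=6,fy=6,interpolation=cv2.INTER_NEAREST).astype(float)
im=255*(im/255)**.55
cv2.imwrite('pics/z7.png',im[:600,:,::-1])
print(c['pixels'][240,295:350].mean(1).round(0))
print(c['pixels'][245,295:350].mean(1).round(0))
print(c['pixels'][200:270,320].mean(1).round(0))
E
```

```text
cam in tool [ 0.07422955  0.00109039 -0.06623537] axis [-0.32208092 -0.0089404   0.94666993]
[137. 133. 132. 132. 130. 131. 133. 132. 131. 131. 137. 138. 139. 128.
  86. 108. 108. 108. 107. 105. 105. 108. 108. 109. 106. 103. 103. 106.
 108. 107. 107. 108.  99.  77.  99. 125. 137. 135. 135. 135. 134. 134.
 133. 133. 132. 132. 132. 133. 130. 128. 132. 133. 133. 136. 131.]
[135. 134. 131. 132. 130. 129. 133. 132. 130. 132. 137. 138. 139. 130.
  89. 107. 108. 109. 108. 104. 106. 106. 107. 108. 105. 102. 105. 107.
 108. 108. 106. 109.  97.  77. 107. 131. 134. 135. 141. 152. 142. 138.
 136. 134. 141. 153. 152. 147. 139. 134. 144. 154. 155. 155. 148.]
[131. 133. 133. 135. 130. 103.  80.  82.  85.  84.  84.  85.  85.  83.
  67.  37.  42.  43.  42.  45.  53.  59.  58.  57.  58.  59.  56.  59.
  56.  54.  57.  69.  84.  80.  79.  85. 101. 104. 105. 103. 103. 103.
 102. 103. 104. 102. 103. 103. 102. 104. 104. 104. 101.  86.  78.  77.
  82. 100. 109. 107. 109. 108. 111. 100.  28.  17.  20.  18.  20.  23.][ WARN:0@0.078] global loadsave.cpp:1063 imwrite_ Unsupported depth image for selected encoder is fallbacked to CV_8U.
```

View pics/z7.png

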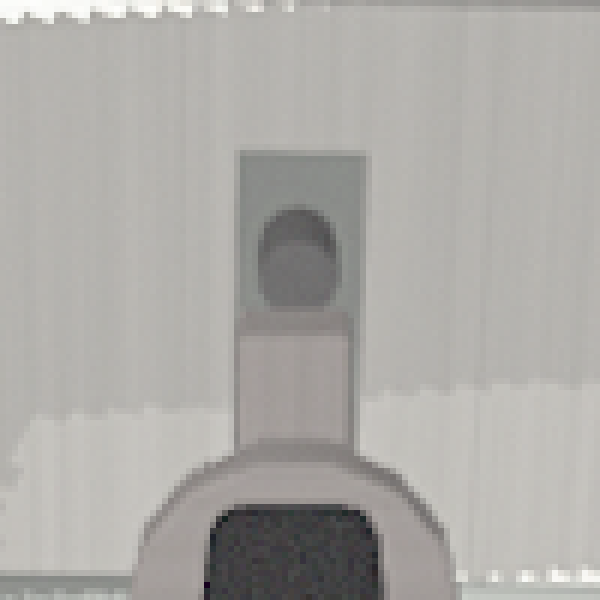

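```bash
python3 - <<'E'
from keyov import *
o=get_obs();print(o['t'],o['eef_pos'],Rt().round(3))
c=read_camera('wrist');np.savez('wrist8.npz',**c)
R=Rt();X=get_obs()['eef_pos'];print(X)
outs=[]
for kw in (dict(),dict(dx=-.001,pitch=.03)):
    c2=dict(c); s=3
    im=cv2.resize(c['pixels'],None,fx=s,fy=s,interpolation=cv2.INTER_CUBIC).copy()
    c2['fx']=c['fx']*s;c2['fy']=c['fy']*s;c2['cx']=c['cx']*s+1;c2['cy']=c['cy']*s+1
    draw(im,c2,X,R,**kw); outs.append(im[540:1130,790:1120])
cv2.imwrite('pics/ov8.png',np.hstack(outs)[:,:,::-1])
E
```

```text
13.4333 [ 0.608548   -0.15953052  0.27617404] [[-0.414  0.792 -0.45 ]
 [ 0.91   0.363 -0.199]
 [ 0.005 -0.492 -0.871]]
[ 0.6085447  -0.15956967  0.27612836]
```

View pics/ov8.png

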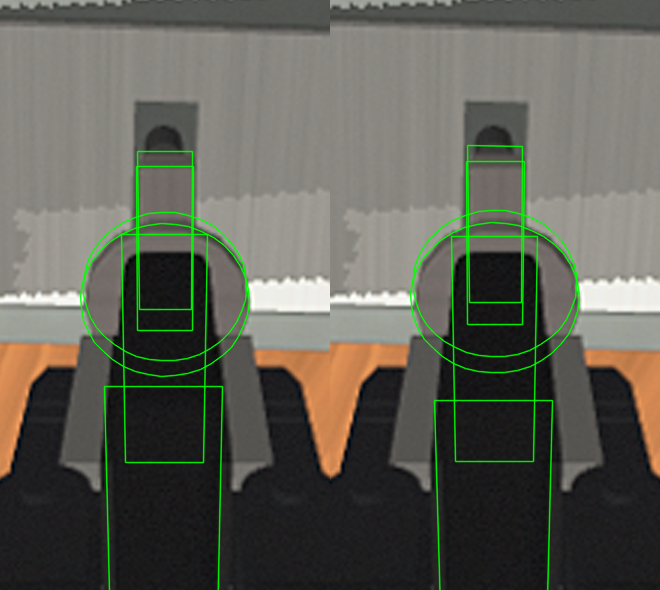

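```bash
python3 - <<'E'
import numpy as np,cv2
c=dict(np.load('wrist8.npz'))
im=c['pixels'][150:300,200:470]
im=cv2.resize(im,(810,450),interpolation=cv2.INTER_CUBIC)[:, :800].astype(float); im=(255*(im/255)**.6).astype(np.uint8)
cv2.imwrite('pics/z8.png',im[:,:,::-1])
E
```

```text
(no output)
```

View pics/z8.png

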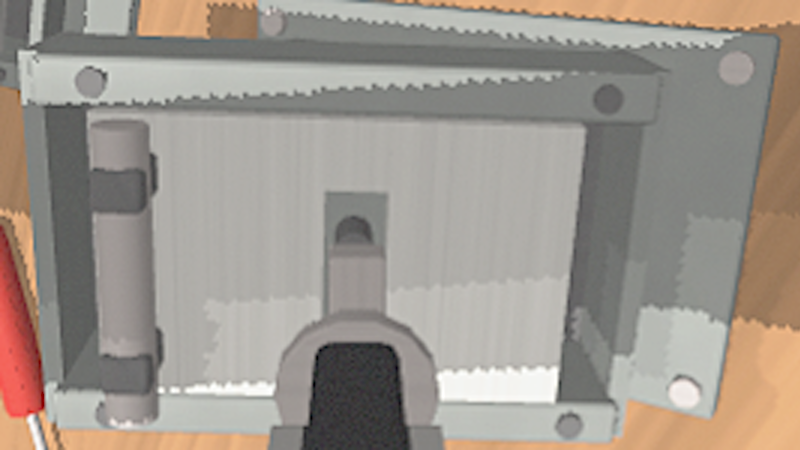

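```bash
python3 - <<'E'
from deck import *
c=dict(np.load('wrist8.npz'))
pts={'slotTL':(324,191),'slotTR':(387.5,192),'slotRl':(384,310),'slotLl':(323,310),'shoeTR':(586,125),'shoeBR':(557,403),'shoeT':(160,112),'shoeB':(160,390)}
O=np.array([.5205,-.205,.1])
for psi in (25,22):
    F=frame(0,np.radians(psi)); print(psi)
    for n,(x,y) in pts.items():
        P=hit(c,(200+(x+.5)/3-.5,150+(y+.5)/3-.5),O,F[:,2]); print(n,((P-O)@F*1000).round(1))
F=frame(0,np.radians(22));print(F)
E
```

```text
25
slotTL [  9.  -19.2   0. ]
slotTR [ -8.8 -18.8  -0. ]
slotRl [-7.9 16.6  0. ]
slotLl [ 9.9 16.5  0. ]
shoeTR [-63.5 -37.4  -0. ]
shoeBR [-60.4  47.2  -0. ]
shoeT [ 53.6 -41.8  -0. ]
shoeB [59.2 41.7 -0. ]
22
slotTL [  9.9 -18.9   0. ]
slotTR [ -7.9 -19.3   0. ]
slotRl [-8.7 16.4 -0. ]
slotLl [ 9.1 17.1 -0. ]
shoeTR [-61.5 -40.4  -0. ]
shoeBR [-62.8  45.   -0. ]
shoeT [ 55.2 -39.5   0. ]
shoeB [57.5 44.9 -0. ]
[[-8.02964772e-01  3.74606593e-01  4.63591927e-01]
 [-3.24418826e-01 -9.27183855e-01  1.87303297e-01]
 [ 5.00000000e-01  2.77555756e-17  8.66025404e-01]]
```

```bash
cat > ins.py <<'E'
from deck import *
psi=np.radians(22.9);F=frame(0,psi);O=np.array([.5205,-.205,.1]);S=O+F@np.array([.0006,.0028,0])
def state(h=None,s=S,lockaz=None,dz=.1366,dx=-.0005):
    o=get_obs();R=Rt(o);K=o['eef_pos']+R@np.array([dx,0,dz])
    print('t',round(o['t'],2),'key in deck mm',(F.T@(K-s)*1000).round(1),'tool z in deck',(F.T@R[:,2]).round(3),'force deck',(F.T@o['contact_force']).round(1),'w',round(o['gripper_width'],3),'q',o['q'].round(2))
    v=R.T@(-F[:,0]);print('twist to insert',np.arctan2(-v[0],v[1]).round(3), 'tool y in deck',(F.T@R[:,1]).round(3))
    if h is not None: print('shift cm to h',h,(R.T@(s+F[:,2]*h-K)*100).round(2))
    print('tool vec of deck -z',(R.T@-F[:,2]).round(3),'deck x',(R.T@F[:,0]).round(3),'deck y',(R.T@F[:,1]).round(3),'torque',o['torque'].round(2))
E
python3 -c "
from ins import *
state(.015)"
```

```text
t 13.48 key in deck mm [ 0.6 -8.7 65.3] tool z in deck [-0.01   0.009 -1.   ] force deck [-0.8 -0.4 -1.7] w 0.152 q [ 0.71  0.92 -1.17  1.4   0.81  1.88 -0.06]
twist to insert 0.026 tool y in deck [-1.    -0.026  0.009]
shift cm to h 0.015 [-0.83 -0.01  5.04]
tool vec of deck -z [ 0.009 -0.009  1.   ] deck x [ 0.026 -1.    -0.01 ] deck y [-1.    -0.026  0.009] torque [ 0.26 -0.64 -0.02]
```

>>> {"fn": "move_arm", "kwargs": {
  "gripper": [0,0,0,0,0],
  "xyz": [
    [-0.8,0,1],
    [-0.8,0,3],
    [-0.8,0,5],
    [-0.8,0,5],
    [-0.8,0,5]
  ],
  "twist": [0.03,0.03,0.03,0.03,0.03],
  "squeeze": 80
}}

```text
t: 13.9
eef_pos: [0.5888, -0.1781, 0.2315]
tool_rot: [-0.138, 0.536, 0.805, -0.215]
contact_force: [1.4, -0.0, -0.8]
gripper_width: 0.15
```

```bash
python3 - <<'E'
from ins import *
from keyov import draw
for i in range(4): c=read_camera('wrist')
state(.005)
np.savez('wrist9.npz',**c); c2=dict(c);s=4
im=cv2.resize(c['pixels'],None,fx=s,fy=s,interpolation=cv2.INTER_CUBIC); im=(255*(im/255.)**.6).astype(np.uint8)
a=im.copy()
c2['fx']=c['fx']*s;c2['fy']=c['fy']*s;c2['cx']=c['cx']*s+1.5;c2['cy']=c['cy']*s+1.5
R=Rt();X=get_obs()['eef_pos'];draw(im,c2,X,R,dx=-.0005)
for z in (0,):
    q=[S+F@np.array([sx*.009,sy*.022,z]) for sx,sy in ((1,1),(1,-1),(-1,-1),(-1,1))]
    cv2.polylines(im,[np.array([pix(c2,k) for k in q]).round().astype(int)],True,(255,0,0),1)
cv2.imwrite('pics/ov9.png',np.hstack([a[660:1260,1080:1480],im[660:1260,1080:1480]])[:,:,::-1])
E
```

```text
t 14.1 key in deck mm [-0.6 -0.3 16.8] tool z in deck [-0.011  0.009 -1.   ] force deck [-0.7 -0.9 -1.4] w 0.159 q [ 0.75  0.94 -1.16  1.48  0.84  1.81 -0.1 ]
twist to insert -0.004 tool y in deck [-1.     0.004  0.011]
shift cm to h 0.005 [-0.02 -0.07  1.18]
tool vec of deck -z [ 0.009 -0.011  1.   ] deck x [-0.004 -1.    -0.011] deck y [-1.     0.004  0.009] torque [ 0.32 -0.58 -0.03]
```

View pics/ov9.png

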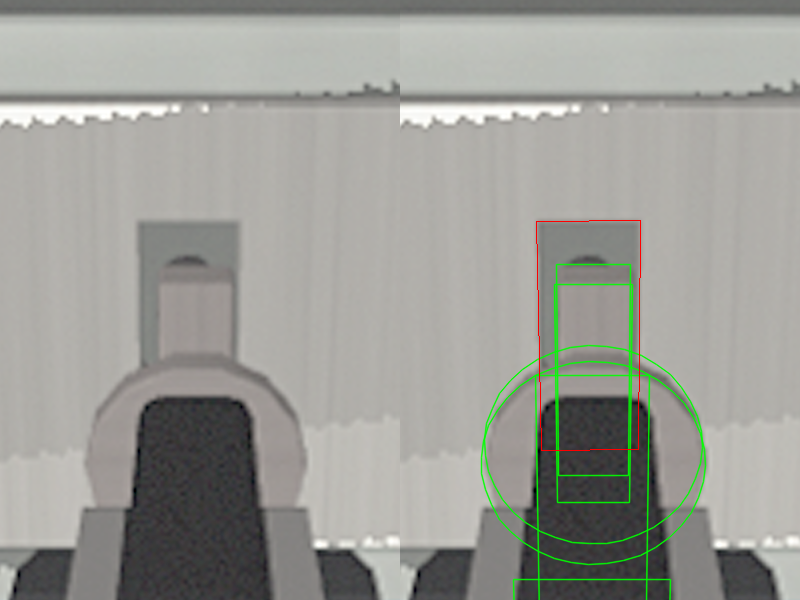

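>>> {"fn": "move_arm", "kwargs": {
  "gripper": [0,0,0,0,0],
  "xyz": [
    [0,-0.1,0.7],
    [0,-0.1,1.4],
    [0,-0.1,2],
    [0,-0.1,2.5],
    [0,-0.1,2.5]
  ],
  "twist": [0,0,0,0,0],
  "squeeze": 80
}}

```text
t: 14.52
eef_pos: [0.5767, -0.1826, 0.2101]
tool_rot: [-0.137, 0.535, 0.805, -0.215]
contact_force: [0.2, -0.3, -0.7]
gripper_width: 0.153
```

```bash
python3 - <<'E'
from ins import *
c=read_camera('wrist')
state(-.02)
cv2.imwrite('pics/w10.png',cv2.resize(c['pixels'][150:330,220:420],None,fx=3,fy=3)[:,:,::-1])
E
```

```text
t 14.57 key in deck mm [  0.9  -0.  -10.3] tool z in deck [-0.009  0.008 -1.   ] force deck [-0.4  0.2 -1.4] w 0.154 q [ 0.77  0.95 -1.15  1.53  0.85  1.77 -0.11]
twist to insert -0.004 tool y in deck [-1.     0.004  0.009]
shift cm to h -0.02 [0.01 0.08 0.97]
tool vec of deck -z [ 0.008 -0.009  1.   ] deck x [-0.004 -1.    -0.009] deck y [-1.     0.004  0.008] torque [ 0.31 -0.64  0.03]
```

View pics/w10.png

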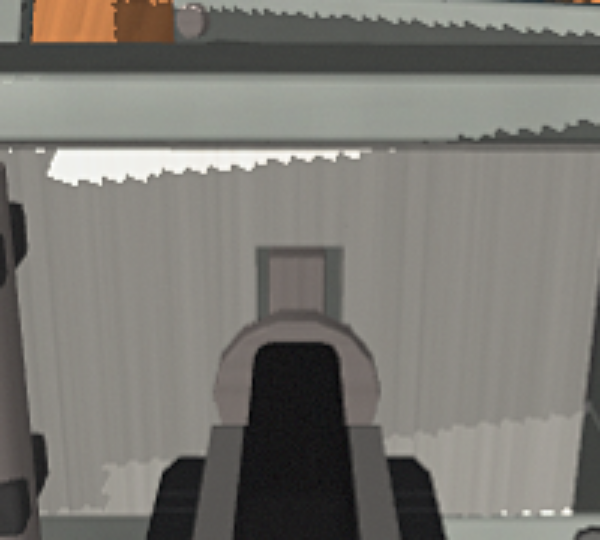

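>>> {"fn": "move_arm", "kwargs": {
  "gripper": [0,0,0,0,0],
  "xyz": [
    [-0.1,0.08,0.3],
    [-0.15,0.08,0.7],
    [-0.15,0.08,1.1],
    [-0.15,0.08,1.4],
    [-0.15,0.08,1.4]
  ],
  "twist": [0,0,0,0,0],
  "squeeze": 80
}}

```text
t: 14.98
eef_pos: [0.5723, -0.1857, 0.1986]
tool_rot: [-0.137, 0.535, 0.806, -0.214]
contact_force: [2.6, 3.2, 6.4]
gripper_width: 0.153
```

```bash
python3 - <<'E'
from ins import *
c=read_camera('wrist')
state(-.027)
cv2.imwrite('pics/w11.png',cv2.resize(c['pixels'][150:330,220:420],None,fx=3,fy=3)[:,:,::-1])
E
```

```text
t 15.03 key in deck mm [ -0.6   1.2 -23.2] tool z in deck [-0.011  0.008 -1.   ] force deck [-0.8 -1.8  5.8] w 0.156 q [ 0.78  0.96 -1.14  1.54  0.86  1.75 -0.11]
twist to insert -0.003 tool y in deck [-1.     0.003  0.011]
shift cm to h -0.027 [ 0.12 -0.06  0.38]
tool vec of deck -z [ 0.008 -0.011  1.   ] deck x [-0.003 -1.    -0.011] deck y [-1.     0.003  0.008] torque [ 0.65 -0.35 -0.27]
```

View pics/w11.png

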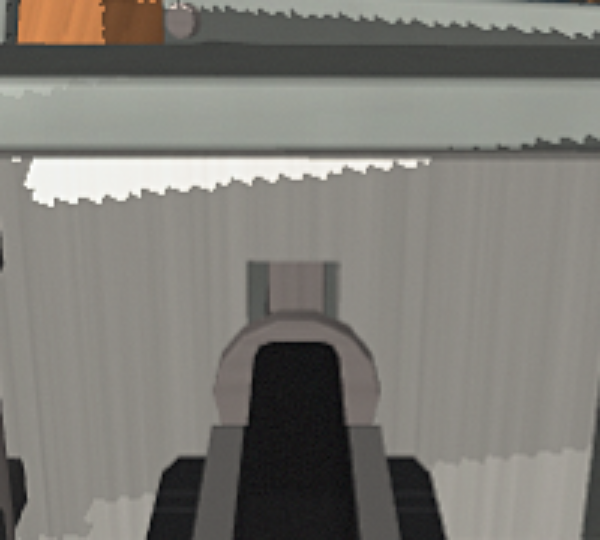

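>>> {"fn": "move_arm", "kwargs": {
  "gripper": [0,0,0],
  "xyz": [
    [0,-0.05,0.2],
    [0,-0.05,0.4],
    [0,-0.05,0.42]
  ],
  "twist": [0,0,0],
  "squeeze": 80
}}

```text
t: 15.28
eef_pos: [0.5705, -0.1865, 0.1957]
tool_rot: [-0.136, 0.535, 0.806, -0.213]
contact_force: [3.4, 3.9, 5.1]
gripper_width: 0.154
```

```bash
python3 - <<'E'
from ins import *
c=read_camera('wrist');c=read_camera('wrist')
state(-.028)
cv2.imwrite('pics/w12.png',cv2.resize(c['pixels'][150:330,220:420],None,fx=3,fy=3)[:,:,::-1])
E
```

```text
t 15.38 key in deck mm [ -0.5   1.2 -26.9] tool z in deck [-0.012  0.009 -1.   ] force deck [-0.7 -1.9  6.4] w 0.153 q [ 0.78  0.96 -1.14  1.55  0.86  1.75 -0.11]
twist to insert -0.003 tool y in deck [-1.     0.003  0.012]
shift cm to h -0.028 [ 0.12 -0.05  0.11]
tool vec of deck -z [ 0.008 -0.012  1.   ] deck x [-0.003 -1.    -0.012] deck y [-1.     0.003  0.009] torque [ 0.84 -0.55 -0.24]
```

View pics/w12.png

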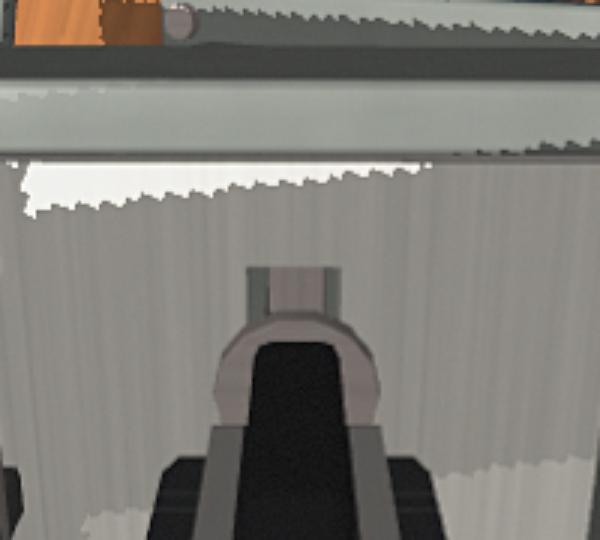

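>>> {"fn": "move_arm", "kwargs": {
  "gripper": [0,0,0,0,0],
  "xyz": [
    [0.1,-0.05,0.12],
    [0.1,-0.05,0.15],
    [0.1,-0.05,0.15],
    [0.1,-0.05,0.15],
    [0.1,-0.05,0.15]
  ],
  "twist": [0,0,0.1,0.2,0.3],
  "squeeze": 80
}}

```text
t: 15.8
eef_pos: [0.5696, -0.1868, 0.1952]
tool_rot: [-0.101, 0.652, 0.715, -0.232]
contact_force: [4.4, 1.2, 6.9]
gripper_width: 0.158
```

```bash
python3 - <<'E'
from ins import *
c=read_camera('wrist')
state(-.028)
cv2.imwrite('pics/w13.png',cv2.resize(c['pixels'][150:330,220:420],None,fx=3,fy=3)[:,:,::-1])
E
```

```text
t 15.85 key in deck mm [  0.2   1.4 -27.7] tool z in deck [-0.012  0.011 -1.   ] force deck [-1.8  0.4  7.9] w 0.149 q [ 0.76  0.93 -1.09  1.56  0.83  1.71 -0.4 ]
twist to insert -0.316 tool y in deck [-0.95   0.311  0.015]
shift cm to h -0.028 [ 0.14 -0.03  0.02]
tool vec of deck -z [ 0.006 -0.015  1.   ] deck x [-0.311 -0.95  -0.012] deck y [-0.95   0.311  0.011] torque [ 0.28 -0.86  0.09]
```

View pics/w13.png

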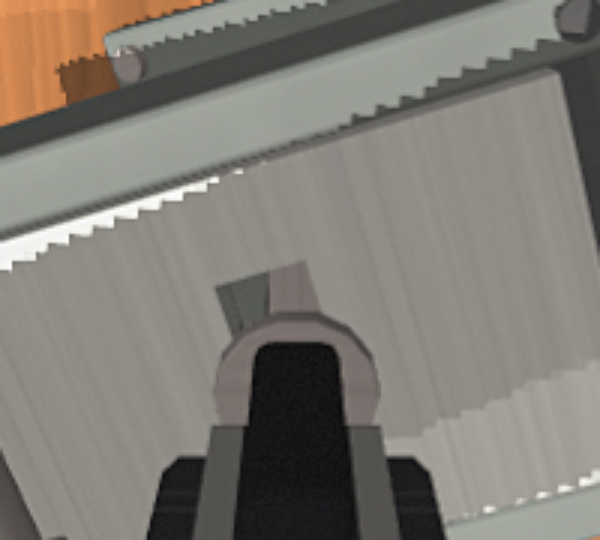

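>>> {"fn": "move_arm", "kwargs": {
  "gripper": [0,0,0,0,0],
  "xyz": [
    [0.05,0,0],
    [0.1,0,0],
    [0.1,0,0],
    [0.1,0,0],
    [0.1,0,0]
  ],
  "twist": [0.12,0.24,0.36,0.48,0.6],
  "squeeze": 80
}}

```text
t: 16.27
eef_pos: [0.5695, -0.1861, 0.1953]
tool_rot: [-0.028, 0.834, 0.49, -0.252]
contact_force: [3.3, 1.5, 8.2]
gripper_width: 0.151
```

```bash
python3 - <<'E'
from ins import *
state(-.028)
E
```

```text
t 16.27 key in deck mm [  0.4   0.6 -27.8] tool z in deck [-0.012  0.011 -1.   ] force deck [ 0.9 -0.1  8.9] w 0.151 q [ 0.71  0.87 -0.97  1.56  0.76  1.65 -0.95]
twist to insert -0.911 tool y in deck [-0.613  0.79   0.016]
shift cm to h -0.028 [ 0.07 -0.03  0.02]
tool vec of deck -z [-0.003 -0.016  1.   ] deck x [-0.79  -0.613 -0.012] deck y [-0.613  0.79   0.011] torque [-0.1  -0.54  0.14]
```

Turning freely (torque 0.14 N m). Finishing the quarter turn.

>>> {"fn": "move_arm", "kwargs": {
  "gripper": [0,0,0,0,0],
  "xyz": [
    [0,0,0],
    [0,0,0],
    [0,0,0],
    [0,0,0],
    [0,0,0]
  ],
  "twist": [0.12,0.24,0.36,0.48,0.6]
}}

```text
t: 16.68
eef_pos: [0.5695, -0.1861, 0.1954]
tool_rot: [0.048, 0.942, 0.222, -0.249]
contact_force: [4.5, -0.2, 8.0]
gripper_width: 0.152
```

```bash
python3 - <<'E'
from ins import *
c=read_camera('wrist')
state(-.028)
cv2.imwrite('pics/w14.png',cv2.resize(c['pixels'][150:330,220:420],None,fx=3,fy=3)[:,:,::-1])
E
```

```text
t 16.73 key in deck mm [  0.6   0.3 -27.6] tool z in deck [-0.012  0.011 -1.   ] force deck [0.2 0.6 8.3] w 0.151 q [ 0.65  0.81 -0.85  1.56  0.69  1.59 -1.5 ]
twist to insert -1.519 tool y in deck [-0.052  0.999  0.012]
shift cm to h -0.028 [ 0.06 -0.03  0.04]
tool vec of deck -z [-0.011 -0.012  1.   ] deck x [-0.999 -0.052 -0.012] deck y [-0.052  0.999  0.011] torque [ 0.1  -0.48  0.03]
```

View pics/w14.png

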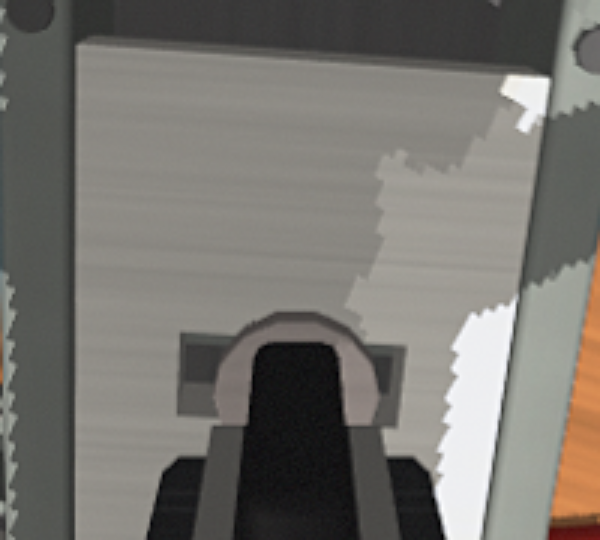

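>>> {"fn": "move_arm", "kwargs": {
  "gripper": [0,0,0,0,0],
  "xyz": [
    [0,0,0],
    [0,0,-0.2],
    [0,0,-0.4],
    [0,0,-0.6],
    [0,0,-0.7]
  ],
  "twist": [0.055,0.055,0.055,0.055,0.055]
}}

```text
t: 17.15
eef_pos: [0.5723, -0.1848, 0.2009]
tool_rot: [0.054, 0.947, 0.198, -0.248]
contact_force: [4.0, -1.1, 4.1]
gripper_width: 0.151
```

```bash
python3 - <<'E'
from ins import *
c=read_camera('wrist')
state(-.02)
cv2.imwrite('pics/w15.png',cv2.resize(c['pixels'][150:330,220:420],None,fx=3,fy=3)[:,:,::-1])
E
```

```text
t 17.2 key in deck mm [  0.7   0.2 -21.5] tool z in deck [-0.011  0.01  -1.   ] force deck [-0.1  2.6  4.9] w 0.149 q [ 0.64  0.81 -0.84  1.55  0.68  1.59 -1.53]
twist to insert -1.56 tool y in deck [-0.011  1.     0.01 ]
shift cm to h -0.02 [ 0.07 -0.02 -0.15]
tool vec of deck -z [-0.011 -0.01   1.   ] deck x [-1.    -0.011 -0.011] deck y [-0.011  1.     0.01 ] torque [-0.35 -0.96  0.38]
```

View pics/w15.png

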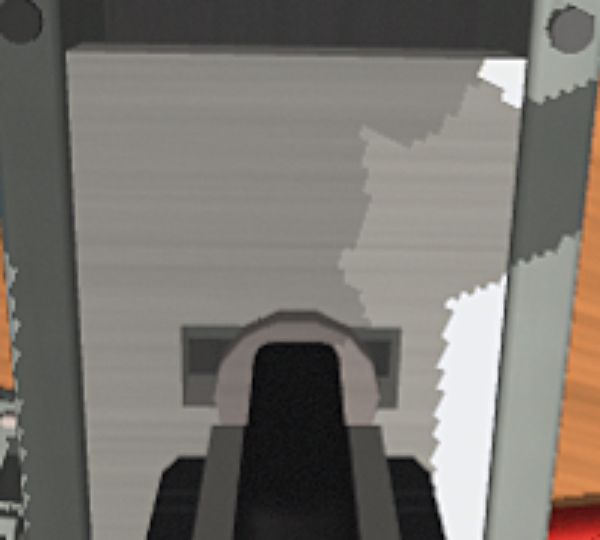

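>>> {"fn": "move_arm", "kwargs": {
  "gripper": [0,0,0,0],
  "xyz": [
    [0,0.1,0],
    [0,0.1,-0.1],
    [0,0.1,-0.15],
    [0,0.1,-0.15]
  ],
  "twist": [0.01,0.01,0.01,0.01]
}}

```text
t: 17.53
eef_pos: [0.5727, -0.185, 0.2014]
tool_rot: [0.054, 0.948, 0.194, -0.248]
contact_force: [4.8, -0.8, 3.4]
gripper_width: 0.15
```

```bash
python3 - <<'E'
from ins import *
state(-.02)
E
```

```text
t 17.53 key in deck mm [  0.8   0.3 -20.8] tool z in deck [-0.01   0.009 -1.   ] force deck [-1.8  2.6  5. ] w 0.15 q [ 0.64  0.81 -0.84  1.55  0.68  1.6  -1.54]
twist to insert -1.569 tool y in deck [-0.002  1.     0.009]
shift cm to h -0.02 [ 0.09 -0.03 -0.08]
tool vec of deck -z [-0.01  -0.009  1.   ] deck x [-1.    -0.002 -0.01 ] deck y [-0.002  1.     0.009] torque [-0.08 -1.07  0.29]
```

>>> {"fn": "move_arm", "kwargs": {
  "gripper": [0,0,0],
  "xyz": [
    [0,0.05,0],
    [0,0.1,0],
    [0,0.1,0]
  ],
  "twist": [0,0,0],
  "squeeze": 40
}}

```text
t: 17.78
eef_pos: [0.5729, -0.1853, 0.2013]
tool_rot: [0.054, 0.947, 0.194, -0.249]
contact_force: [3.3, 2.5, 4.2]
gripper_width: 0.153
```

```bash
python3 - <<'E'
from ins import *
state(-.02)
E
```

```text
t 17.78 key in deck mm [  0.8   0.5 -20.9] tool z in deck [-0.009  0.008 -1.   ] force deck [-1.4 -1.   5.6] w 0.153 q [ 0.64  0.81 -0.84  1.55  0.68  1.6  -1.54]
twist to insert -1.568 tool y in deck [-0.003  1.     0.008]
shift cm to h -0.02 [ 0.09 -0.05 -0.09]
tool vec of deck -z [-0.009 -0.008  1.   ] deck x [-1.    -0.003 -0.009] deck y [-0.003  1.     0.008] torque [ 0.49 -0.78 -0.04]
```

>>> {"fn": "move_arm", "kwargs": {
  "gripper": [0.3,0.6,0.6],
  "xyz": [
    [0,-0.03,0],
    [0,-0.03,0],
    [0,-0.03,0]
  ],
  "twist": [0,0,0]
}}

```text
t: 18.03
eef_pos: [0.5719, -0.186, 0.2007]
tool_rot: [0.054, 0.947, 0.194, -0.25]
contact_force: [-0.4, 0.3, -0.4]
gripper_width: 0.575
```

```bash
python3 - <<'E'
from ins import *
c=read_camera('wrist')
state(-.02)
cv2.imwrite('pics/w16.png',c['pixels'][:,:,::-1])
E
```

```text
t 18.08 key in deck mm [  1.7   0.8 -21.8] tool z in deck [-0.007  0.008 -1.   ] force deck [0.  0.4 0.9] w 0.603 q [ 0.64  0.81 -0.84  1.55  0.68  1.6  -1.54]
twist to insert -1.569 tool y in deck [-0.002  1.     0.008]
shift cm to h -0.02 [ 0.17 -0.08 -0.18]
tool vec of deck -z [-0.007 -0.008  1.   ] deck x [-1.    -0.002 -0.007] deck y [-0.002  1.     0.008] torque [ 0.21 -0.44  0.04]
```

View pics/w16.png

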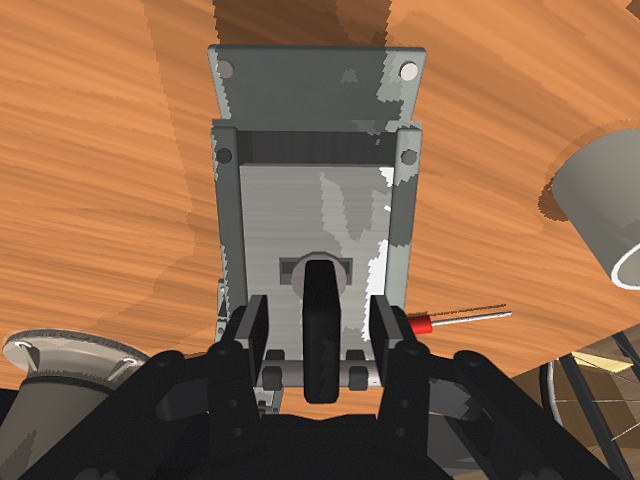

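>>> {"fn": "move_arm", "kwargs": {
  "gripper": [0.6,0.6,0.6,0.6,0.6],
  "xyz": [
    [0,0,-1],
    [0,0,-3],
    [0,0,-6],
    [0,0,-9],
    [0,0,-12]
  ],
  "twist": [0,0,0,0,0]
}}

```text
t: 18.5
eef_pos: [0.6272, -0.1614, 0.3076]
tool_rot: [0.054, 0.947, 0.194, -0.249]
contact_force: [-0.2, 0.1, -0.4]
gripper_width: 0.598
```

>>> {"fn": "move_arm", "kwargs": {
  "gripper": [0.6,0.6,0.6],
  "xyz": [
    [0,0,-2],
    [0,0,-2],
    [0,0,-2]
  ],
  "twist": [0,0,0]
}}

```text
t: 18.75
eef_pos: [0.6364, -0.1568, 0.3245]
tool_rot: [0.054, 0.948, 0.194, -0.247]
contact_force: [-0.9, -0.3, -0.2]
gripper_width: 0.6
```

```bash
python3 - <<'E'
from ins import *
o=get_obs();print(o['eef_pos'],o['contact_force'])
c=read_camera('wrist');cv2.imwrite('pics/w17.png',c['pixels'][:,:,::-1]);np.savez('wrist17.npz',**c)
d=read_camera('scene');cv2.imwrite('pics/scene17.png',d['pixels'][:,:,::-1])
for n in('wrist','scene'):
  for q in ('key','key_grip','key_collar'):
    for r in spot_point(q,n)[:3]: print(n,q,r['p'],(F.T@(np.array(r['centre'])-S)*1000).round(1))
im=c['pixels'].copy()
# expected locked key wireframe
def W(k): return S+F@np.array(k)
def poly(ks,col): cv2.polylines(im,[np.array([pix(c,W(k)) for k in ks]).round().astype(int)],True,col,1,cv2.LINE_AA)
for h in (.055,.103): poly([(sx*.022,sy*.007,h-.02) for sx,sy in ((1,1),(1,-1),(-1,-1),(-1,1))],(0,255,0))
for h in (.029,.035): poly([(.016*np.cos(t),.016*np.sin(t),h-.02) for t in np.linspace(0,6.28,40)],(0,255,0))
poly([(sx*.009,sy*.022,0) for sx,sy in ((1,1),(1,-1),(-1,-1),(-1,1))],(255,0,0))
cv2.imwrite('pics/ov17.png',cv2.resize(im[120:420,180:480],(600,600),interpolation=cv2.INTER_CUBIC)[:,:,::-1])
E
```

```text
[ 0.63640475 -0.15681662  0.32447537] [-0.87114361 -0.27061873 -0.24379706]
wrist key 0.67 [ -2.4   0.1 -19.9]
wrist key_grip 0.65 [-2.   1.9  9.4]
wrist key_grip 0.62 [-3.   2.6 56.6]
wrist key_collar 0.98 [-0.2  2.9  6.8]
scene key 0.94 [-251.  -322.5   28.8]
scene key 0.59 [ -3.8  -1.3 -18. ]
scene key_grip 0.69 [-211.  -317.1  100.2]
scene key_grip 0.55 [ 0.7  2.2 61.7]
scene key_grip 0.24 [ 158.5  146.6 -207.8]
scene key_collar 0.92 [-238.6 -319.6   58.2]
scene key_collar 0.59 [1.6 3.3 8.4]
```

View pics/ov17.png

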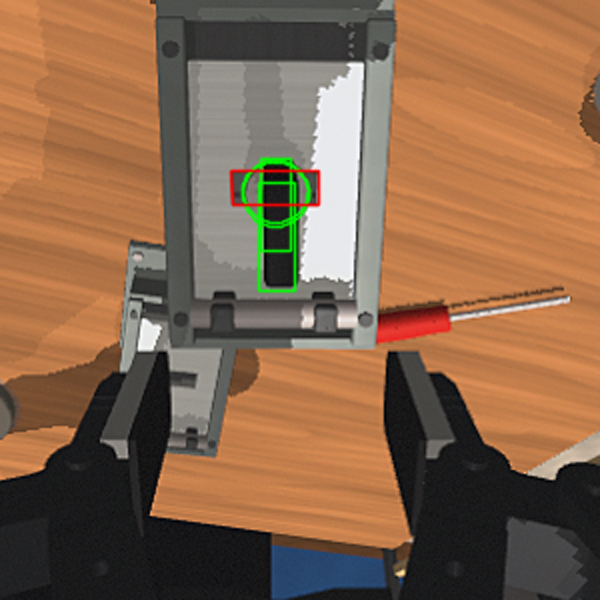

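View pics/scene17.png

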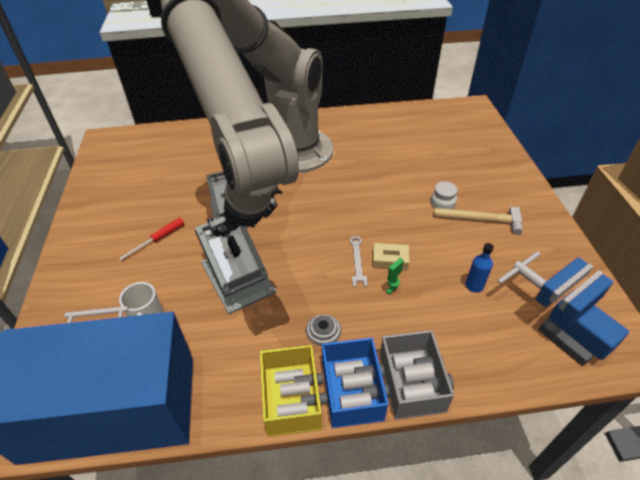

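The locked-key wireframe matches the wrist view (handle 260–297, collar around 275,190 in the crop). The other things stand where they were in the scene view, and the robot is clear.

```bash
python3 -c "
from h import *
o=get_obs();print(o['t'],o['contact_force'])
print(hand_in())"
```

```text
19.15 [-0.49066978  0.92099261  0.74727693]
the job is handed in; nothing more can be done
None
```

The key is locked in the shoe on the larger mount, and I handed the job in at about 19 s of the 54 s allowed. `hand_in()` gives no verdict.

**What I did:**
- **Pickup:** I took the black key out of the wooden holder and left the green look-alike alone.
- **Tilting the tool:** the moves allow no direct tilt, so I pressed the arm against its inner reach limit until the tool stood square to the slope, within about 1°.
- **Locking:** I found the slot with the wrist camera and passed the T-head through. I pushed to about -27.7 mm against the spring, made the quarter turn, let the key rise into its seat, opened the gripper and backed off.

**Last checks:**
- **Turn and forces:** the turn measured 1.57 rad. Contact forces stayed within about 10 N in every reading.
- **Seating:** before release the tool put the key's head at about -20.9 mm, against -20 for fully seated.
- **After release:** the wrist view matched the expected locked pose within about 2 pixels. The networks put the collar 7–8 mm off the face (expected 9) and the handle's middle at 57–62 mm (expected 59).
- **Surroundings:** the things around it showed no visible change in the scene view, judged by eye. The robot was touching nothing.

**Failures or disagreements:**
- **Off readings:** one wrist reading of the handle height (9 mm) and several scene readings landed on other objects. I ignored these as misdetections.
- **Side force:** about 2.6 N of side force showed as the head rose into the seat. I shifted the key about a millimetre to ease it before letting go.

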